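# Drift the polishing platen into line and pin it

### The arm

A 7-joint arm with a two-finger parallel gripper is mounted at the origin on the work surface. World frame = base frame: x ahead of the robot, y to its left, z up, the work surface at z = 0. Lengths are in m, angles in rad, forces in N, time in s.
With the tool pointing down it reaches from about 0.425 to 0.925 m from the base axis. Payload 6.8 kg.
Tool frame: the origin (TCP) lies at the very end of the fingers, on their centre line; the grasp point (between the pads) lies 19 mm behind it; z points along the fingers, x is the direction in which the jaws open and shut, and the axes are right-handed (so a half turn about z gives the same grasp; the last joint's range is limited). The gripper opens to 85 mm and grips with 20 to 120 N. Pads are 22 mm wide; open, the fingers measure 114 mm over their backs; the gripper's body (76 mm by 85 mm) begins 54 mm behind the grasp point. The pads swing forward as they close: fully open they stand 13 mm farther back than shut.
Start: joints at [-0.108, 0.477, 0.022, 1.555, -0.011, 1.109, -0.083], TCP at [0.675, 0, 0.231] pointing down, gripper open.
Joint ranges: [-2.96, 2.96], [-0.34, 2.1], [-1.41, 1.46], [0.24, 2.44], [-1.37, 4.51], [0.17, 1.92], [-2.96, 2.96]. Speed limits (rad/s): [2.39, 2.39, 3.14, 3.14, 3.14, 3.14, 3.14].

### API

Orientations are given as a rotation vector (axis times angle).
In Python, from bench import get_obs, imaging, hand_in gives the robot as it stands.
- The arm moves only by the tool send_rows, never from a script. Its argument "motion" is a list of rows, each an object with "dp": the shift along the world's x, y, z in m, a list of three; "rot": the turn, a rotation vector about the world's x, y, z in rad, a list of three; "grip": the finger opening in m, from 0 to 0.0854. In form: [{"dp": [dx, dy, dz], "rot": [ax, ay, az], "grip": grip}, ...]. A call has 1 to 20 rows; each row shifts and turns the pose as measured when the row begins; what a row does not reach is not made up. A row lasts 1/8 s, in which the tool goes at most 62.5 mm and 10.7 degrees, less where a joint would pass 70% of its speed; a pose out of reach is approached as far as the arm can. A call is refused whole if a number of a shift passes 0.0625 or a number of a turn 0.188, either way. A call with a gripper value outside its range is refused whole. The fingers move at their own pace and stop on an object; "grip_force" is the grip in N (left out, the last holds). Time passes only in rows, so rows that do not move let the fingers close. It gives the time, the measured TCP pose, the force and the opening at its end, in the units of the state.
- get_obs(): the state, without advancing time (a new reading comes with each control period).
- imaging.grab_frame(name): name is "scene" or "side" or "wrist"; returns a dict with "img" (420x560x3 uint8, red, green, blue), "fx", "fy", "cx", "cy" (pixels), "D" ([k1, k2, p1, p2, k3] as OpenCV has them; the pictures are not rectified), "R" (3x3) and "t" (3): a world point X has camera coordinates R X + t. Camera axes: x right, y down, z forward; pixel columns grow to the right and rows downward; lengths in m; the calibration is good to about 2 mm. A picture is of the moment at which its call begins. There is no depth.
- hand_in(): hands the job in, once; it reports no verdict.
The state is a dict: "clock": time; "joints": joint angles; "qvel": joint speeds; "tau": joint torques, N m; "tcp_pos": TCP position; "orientation": TCP orientation; "contact_force": force on the tool from outside, world axes, zero at the start; "moment": the same for the moment, N m; "grip_width": finger opening in m.
Only numpy, scipy, OpenCV 4.12 (cv2) and the standard library are available. Lean on these libraries where they do the work, as an engineer would, in place of code of your own. Each camera call takes 0.05 s, during which the arm holds its last target. There are 200 camera calls.

### The job

The grinder's platen has stopped between two hole positions of its braked drive plate. Take the tapered drift from the stand and ease it through the platen's red-ringed line-up hole, feel with its tip for a hole of the drive plate underneath (either neighbour will do), and push it home until its shoulder rests on the platen, so that the drift alone draws the platen into line; never force it. With the drift still in, drop the brass drive pin into the counterbored hole opposite, fully down so its head is flush, then draw the drift and stand it back in its red-ringed socket, leaving the bottle, the tray and the specimens alone.

Things in the scene. Friction and masses are not known exactly. Their poses are not given: they have to be found in the camera images.
- machine: Bench grinder-polisher, white with a blue bowl rim, 380 mm wide, 565 mm deep; origin on the bench under the bowl's (spindle's) axis, x towards its raised rear part. Deck 145 mm high, blue rim (inside radius 134 mm) up to 155 mm. Tap on the rear part, 170 mm or more behind the spindle axis. Fixed.
- platen: Aluminium platen, radius 115 mm, 16 mm thick, lying on the drive plate; origin on the axis at its underside (136 mm high), z up, x towards its line-up hole. It can only turn about the axis, against a steady friction of 0.25 N m (4 N at the holes), no spring. At the start it has stopped between two places in line, at least 5 mm (at the holes) from either, nearest 5 to 14 mm one way or the other.
- lineup_platen (a point): Centre of the platen's line-up hole at the platen's face (152 mm high): plain, 20 mm in diameter, red ring, 70 mm from the axis. The steel drive plate below (14 mm thick, braked, stays put, unmeasured) has two such 20 mm holes on the same circle, 22.5 degrees (27 mm) apart, seen as crescents through this one; either serves. Over 80 mm of free space below it.
- pin_seat (a point): Centre of the platen's pin hole at the floor of its counterbore (143 mm high, 9 mm below the platen's face): counterbore 24 mm in diameter, hole 16 mm, opposite the line-up hole, 70 mm from the axis. Opposite each of its line-up holes the drive plate has a 16 mm pin hole.
- drift: Tapered steel drift standing tip down: red cylindrical grip 28 mm in diameter and 40 mm high above the shoulder; below it a straight part 19 mm in diameter and 34 mm long, then a taper 30 mm long down to a flat tip 14 mm in diameter. Origin at the shoulder (underside of the grip) on the axis, z up along the axis to the grip's end. About 200 g.
- drift_tip (a point): The drift's tip, 64 mm below its shoulder. Where it misses the lower hole it stops on the drive plate, 16 mm below the platen's face; slid sideways in the hole, it drags the platen along. With the shoulder on the platen, the straight part fills both line-up holes with 0.5 mm play all round; the push needed to draw the platen across is about 3 to 12 N.
- pin: Brass drive pin: head 20 mm in diameter and 9 mm high, shank below it 14 mm in diameter and 19 mm long with a chamfered end. Origin at the underside of the head on the axis, z up. 60 g. It drops freely once the holes are in line.
- stand: Grey tool stand, 116 x 46 mm, 70 mm high, fixed to the bench; origin under its centre, x along its length. Left or right of the machine.
- drift_socket (a point): Mouth centre of the drift's socket (23 mm in diameter, through, red ring) on top of the stand, 28 mm from its centre towards -x; the drift stands in it with its shoulder on the stand's top.
- pin_socket (a point): Mouth centre of the pin's socket (16.5 mm in diameter, through) on top of the stand, 28 mm from its centre towards +x; the pin's head rests on the stand's top at the start.
- tray: Blue tray, 150 x 100 x 35 mm, origin under its centre; on the other side of the machine from the stand. Leave alone.
- specimen_a: Black round specimen mount, 30 mm in diameter, 18 mm high, in the tray; origin under its centre. Leave alone.
- specimen_b: Like specimen_a, also in the tray. Leave alone.
- wash_bottle: White wash bottle with red cap, 64 mm in diameter, 195 mm high, on the bench; origin under its centre. Leave alone.
Not all that is in view belongs to the job. Leave any orange or purple look-alike of the drift alone.

How it is judged:
By the outcome, as a careful person would: the job done as asked, in the order asked, and still so for the second after the job is handed in, with the robot touching nothing.
It also fails if it takes over 72 s, if anything falls off the work surface, if the arm or the gripper's body presses on something with over 40 N, if the wrist force passes 120 N, or if a joint passes its speed limit or range.

## Working session

There is one attempt and no reset: what is moved stays moved. The work goes in short steps, Python scripts to look and compute and a tool call to move; the robot and the scene stay as the last step left them, time stands still between calls to the robot, and variables do not carry over. Pictures are saved under pics/ and viewed, about 8 in all and at most 12, crops included, and the job is handed in when it is done.

Besides the shell and the picture viewer there is one more tool, called after "Request:" as name(argument=value, ...), one argument or row to a line, values as JSON. send_rows: Moves the arm, as the interface text tells. Its arguments: {"type":"object","properties":{"motion":{"type":"array","items":{"type":"object","properties":{"dp":{"type":"array","items":{"type":"number"}},"rot":{"type":"array","items":{"type":"number"}},"grip":{"type":"number"}}}},"grip_force":{"type":"number"}},"required":["motion"]}

```bash
ls; mkdir -p pics; cat > h.py <<'E'
import numpy as np, cv2
from bench import get_obs, imaging, hand_in
def grab(n,fn=None):
    f=imaging.grab_frame(n); f['K']=np.array([[f['fx'],0,f['cx']],[0,f['fy'],f['cy']],[0,0,1.]])
    f['R']=np.array(f['R']);f['t']=np.array(f['t']);f['D']=np.array(f['D'],float)
    if fn: cv2.imwrite('pics/'+fn,f['img'][:,:,::-1])
    return f
def back(f,uv,z):
    "pixel -> world on plane z"
    p=cv2.undistortPoints(np.array([[uv]],float),f['K'],f['D'])[0,0]
    d=f['R'].T@np.array([*p,1]); c=-f['R'].T@f['t']
    return c+d*(z-c[2])/d[2]
def proj(f,X):
    return cv2.projectPoints(np.array(X,float).reshape(-1,1,3),cv2.Rodrigues(f['R'])[0],f['t'],f['K'],f['D'])[0][:,0]
E
python3 - <<'E'
from h import *
import pickle
fs={n:grab(n) for n in("scene","side","wrist")}
pickle.dump(fs,open('f0.pkl','wb'))
cv2.imwrite('pics/a.png',fs['scene']['img'][:,:,::-1]);cv2.imwrite('pics/b.png',fs['side']['img'][:,:,::-1]);cv2.imwrite('pics/c.png',fs['wrist']['img'][:,:,::-1])
for n,f in fs.items(): print(n,-f['R'].T@f['t'],f['R'][2],f['fx'])
print(get_obs())
E
```

```text
pics
scene [ 1.12857388 -0.54221928  0.83350237] [-0.52464088  0.55910789 -0.64198934] 417.4666383232964
side [0.38826137 1.23033875 1.0675094 ] [ 0.10408801 -0.77380118 -0.6248179 ] 514.6599353860865
wrist [0.67542919 0.07016872 0.37265216] [-0.00144479 -0.27972554 -0.96007892] 322.11861469948013
{'clock': 0.15, 'joints': array([-0.10808308,  0.47765638,  0.02234041,  1.55620524, -0.01150796,
        1.10928747, -0.08308969]), 'qvel': array([ 1.34457252e-04, -2.46624004e-03,  1.58126330e-03, -4.48963094e-03,
       -1.80196103e-04, -2.22760839e-05,  1.25680449e-04]), 'tau': array([ 1.55385478e-03, -5.96924365e+01,  1.60940632e+00, -2.81490952e+01,
        1.26662746e-02,  6.56643446e-03,  5.58682734e-05]), 'tcp_pos': array([ 6.74550937e-01, -1.05670019e-05,  2.30526046e-01]), 'orientation': array([ 3.14150066e+00,  2.10129113e-05, -2.23924530e-03]), 'contact_force': array([ 0.00489082,  0.07559166, -0.08093658]), 'moment': array([0.02866379, 0.00931751, 0.01780951]), 'grip_width': 0.08562277763487876}
```

View pics/a.png

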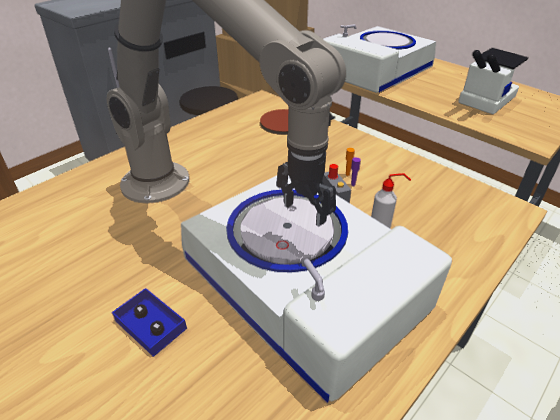

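View pics/c.png

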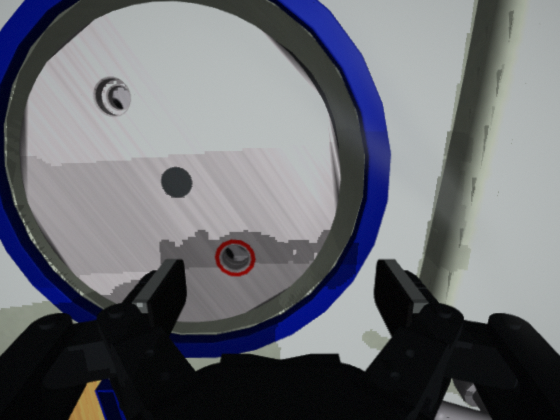

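The scene view shows the red-ringed hole near (283,244), the stand at about (340,180) beside orange and purple look-alikes, the bottle at (385,200) and the tray at (150,320). In the wrist view the ring is at (235,258) and the pin hole at (113,96), with a crescent visible in each.

View pics/b.png

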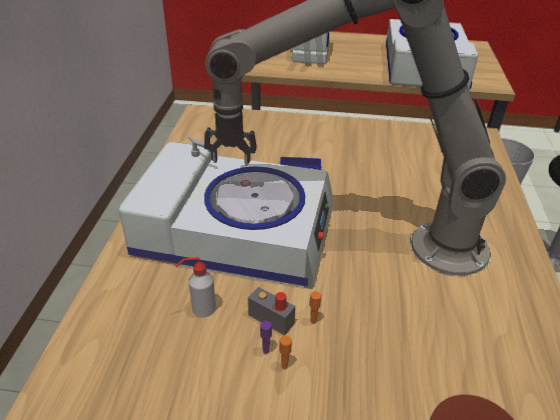

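```bash
python3 - <<'E'
from h import *
import pickle
fs=pickle.load(open('f0.pkl','rb'))
f=fs['wrist']
for n in fs:
    im=fs[n]['img'].astype(int);r,g,b=im[...,0],im[...,1],im[...,2]
    m=((r>130)&(g<60)&(b<60)).astype(np.uint8)
    k,_,st,c=cv2.connectedComponentsWithStats(m)
    for i in range(1,k):
        if st[i,4]>8: print(n,st[i],c[i].round(1))
print('ring',back(f,(235.5,258),.152),'pinhole',back(f,(113,96),.152),'hub',back(f,(176.5,182),.152))
im=cv2.resize(f['img'][220:300,190:280],None,fx=6,fy=6,interpolation=cv2.INTER_CUBIC)
im2=cv2.resize(f['img'][60:130,70:160],None,fx=6,fy=6,interpolation=cv2.INTER_CUBIC)
cv2.imwrite('pics/d.png',np.hstack([im[:420,:],im2[:420]])[:,:,::-1][:,:800] if 0 else np.vstack([cv2.resize(im,None,fx=.6,fy=.6),cv2.resize(im2,None,fx=.6,fy=.6)])[:,:,::-1])
E
```

```text
scene [330 164   8   5  31] [333.4 166.2]
scene [390 174  21   6  27] [400.4 175.3]
scene [383 179  11   8  64] [388.2 182.9]
side [318 235   5   3   9] [320.2 235.8]
side [177 258  20   8  35] [185.5 259.9]
side [194 262  11   9  78] [199.  266.3]
side [276 293  10   8  61] [280.4 296.2]
wrist [221 267  32   9  59] [236.1 271.7]
ring [ 0.64186396 -0.03452131  0.152     ] pinhole [0.5644523  0.08206821 0.152     ] hub [0.60250722 0.02366725 0.152     ]
```

View pics/d.png

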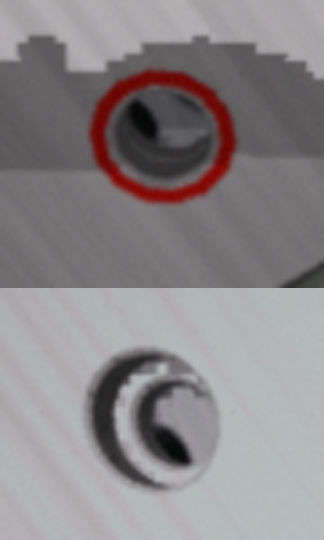

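```bash
python3 - <<'E'
from h import *
import pickle
fs=pickle.load(open('f0.pkl','rb'))
f=fs['wrist']
hub=back(f,(176.5,182),.152)
L=back(f,(235.5,258),.152);P=back(f,(113,96),.152);print(np.linalg.norm((L-P)[:2]),(L+P)/2)
C=(L+P)/2
for n,uv,z in(("L",(235.5,258),.152),("Lblack",(229.7,252.8),.136),("P",(113,96),.152),("Pblack",(117,103.6),.136)):
    d=back(f,uv,z)-C;print(n,np.linalg.norm(d[:2])*1e3,np.degrees(np.arctan2(d[1],d[0])),d)
s=fs['side'];c=fs['scene']
def tri(a,b):
    A=[];
    for F,uv in((s,a),(c,b)):
        o=-F['R'].T@F['t'];q=back(F,uv,0)-o;q/=np.linalg.norm(q);A.append((o,q))
    M=sum(np.eye(3)-np.outer(q,q) for o,q in A);v=sum((np.eye(3)-np.outer(q,q))@o for o,q in A);return np.linalg.solve(M,v)
print('drift top tri',tri((280.5,297),(333.4,167.5)))
print('drift side z.11',back(s,(280.5,297),.11),'scene',back(c,(333.4,167.5),.11))
print('pin side',back(s,(262.5,295.5),.079),'scene',back(c,(341,184),.079))
print('bottle',tri((199,266.3),(388,183)))
for X in ((313,296),(265,326),(285,341)): print(back(s,X,.11))
print('tap/rear',back(s,(196,150),.19), get_obs()['orientation'])
im=s['img'][270:370,230:340];cv2.imwrite('pics/e.png',cv2.resize(im,None,fx=5,fy=5,interpolation=cv2.INTER_CUBIC)[:,:,::-1])
E
```

```text
0.13994885268215973 [0.60315813 0.02377345 0.152     ]
L 69.97442634107986 -56.41712966647307 [ 0.03870583 -0.05829476  0.        ]
Lblack 69.09050685999567 -62.59734585149221 [ 0.03179828 -0.06133814 -0.016     ]
P 69.97442634107986 123.58287033352693 [-0.03870583  0.05829476  0.        ]
Pblack 69.85540789212888 129.5207293409118 [-0.044453    0.05388607 -0.016     ]
drift top tri [0.47933473 0.36942494 0.10318607]
drift side z.11 [0.47874896 0.37555231 0.11      ] scene [0.48531613 0.36091531 0.11      ]
pin side [0.52780587 0.34969735 0.079     ] scene [0.5324004 0.3433035 0.079    ]
bottle [0.68744004 0.34737399 0.15766538]
[0.39958999 0.36033406 0.11      ]
[0.5030324  0.47002341 0.11      ]
[0.45170777 0.50555189 0.11      ]
tap/rear [ 0.81853112 -0.13154237  0.19      ] [ 3.14150066e+00  2.10129113e-05 -2.23924530e-03]
```

View pics/e.png

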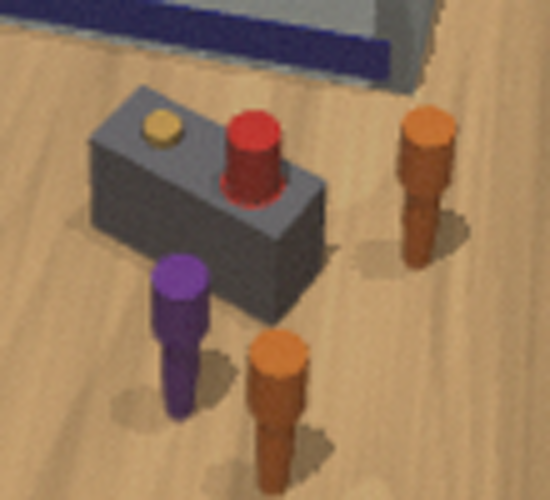

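The side view shows the red drift at (281,297), the pin at (262,295) on the stand, two orange look-alikes and one purple. The hole crops show a dark lens on the clockwise side of the line-up hole. I'll look straight down through the hole next.

Request:
send_rows(
  motion=[
    {"dp": [-0.016,-0.052,0],"rot": [0,0,0],"grip": 0.085},
    {"dp": [-0.016,-0.052,0],"rot": [0,0,0],"grip": 0.085},
    {"dp": [0,0,0],"rot": [0,0,0],"grip": 0.085},
  ],
)

```text
clock: 0.52
tcp_pos: [0.6409, -0.1056, 0.2292]
orientation: [-3.142, -0.004, 0.005]
contact_force: [0.8, 0.8, -0.2]
grip_width: 0.0852
```

```bash
python3 - <<'E'
from h import *
import pickle
f=grab('wrist');pickle.dump(f,open('f1.pkl','wb'))
print(-f['R'].T@f['t'])
p=proj(f,[.642,-.0345,.152])[0];print(p)
# rectified top view of plane z=.136, 0.1mm/px... 60mm square
def top(c,z,w=.03,n=390):
    g=np.linspace(-w,w,n);X=np.array([[c[0]+a,c[1]-b,z] for b in g for a in g])
    q=proj(f,X).astype(np.float32).reshape(n,n,2);return cv2.remap(f['img'],q[...,0],q[...,1],cv2.INTER_CUBIC)
cv2.imwrite('pics/g.png',np.hstack([top((.642,-.0345),.152),top((.642,-.0345),.136)])[:,:,::-1])
E
```

```text
[ 0.64194301 -0.03550862  0.37144332]
[280.96823728 111.42940346]
```

View pics/g.png

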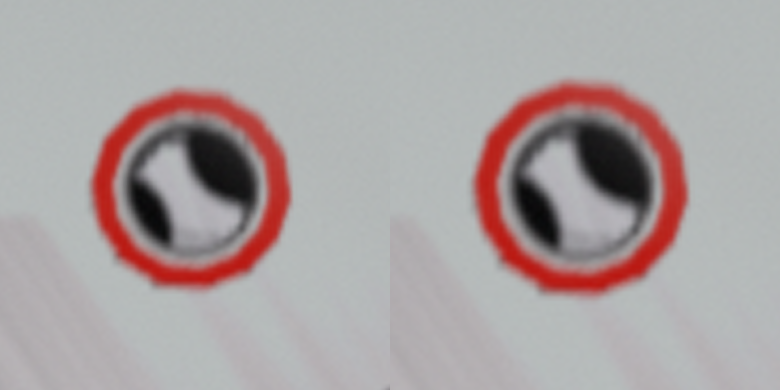

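Straight down, both lower holes show as black lenses in the ring, and the upper-right (counter-clockwise) one is larger. I'll measure the white land between them.

```bash
python3 - <<'E'
from h import *
import pickle
f=pickle.load(open('f1.pkl','rb'));im=f['img'].astype(int)
r=im[...,0]-im[...,1]>60;ys,xs=np.nonzero(r[60:170,220:340]);e=cv2.fitEllipse(cv2.convexHull(np.stack([xs+220,ys+60],1).astype(np.float32)));print(e)
L=back(f,e[0],.152);print('ring',L)
f0=pickle.load(open('f0.pkl','rb'))['wrist']
# platen centre: L minus 70mm along angle -56.4
a=np.radians(-56.4);C=L[:2]-.07*np.array([np.cos(a),np.sin(a)]);print('C',C)
# unwrap along circle at z=.136
for rr in(.068,.070,.072):
  s=np.arange(-11,11.1,.5);X=[[C[0]+rr*np.cos(a+k/70),C[1]+rr*np.sin(a+k/70),.136] for k in s]
  q=proj(f,X).astype(np.float32);v=cv2.remap(im.astype(np.float32).mean(2),q[:,:1],q[:,1:],cv2.INTER_LINEAR)[:,0]
  print([(float(k),int(x)) for k,x in zip(s,v)])
E
```

```text
((280.062255859375, 109.80338287353516), (46.06453323364258, 47.64149856567383), 175.29550170898438)
ring [ 0.64140254 -0.03346837  0.152     ]
C [0.60266513 0.02483612]
[(-11.0, 129), (-10.5, 100), (-10.0, 67), (-9.5, 37), (-9.0, 19), (-8.5, 12), (-8.0, 12), (-7.5, 13), (-7.0, 16), (-6.5, 26), (-6.0, 47), (-5.5, 76), (-5.0, 114), (-4.5, 146), (-4.0, 167), (-3.5, 176), (-3.0, 180), (-2.5, 180), (-2.0, 181), (-1.5, 182), (-1.0, 183), (-0.5, 182), (0.0, 177), (0.5, 168), (1.0, 147), (1.5, 118), (2.0, 84), (2.5, 55), (3.0, 32), (3.5, 22), (4.0, 18), (4.5, 18), (5.0, 21), (5.5, 23), (6.0, 23), (6.5, 23), (7.0, 25), (7.5, 27), (8.0, 29), (8.5, 30), (9.0, 36), (9.5, 47), (10.0, 66), (10.5, 91), (11.0, 115)]
[(-11.0, 130), (-10.5, 101), (-10.0, 66), (-9.5, 38), (-9.0, 20), (-8.5, 13), (-8.0, 9), (-7.5, 9), (-7.0, 11), (-6.5, 19), (-6.0, 40), (-5.5, 74), (-5.0, 110), (-4.5, 144), (-4.0, 167), (-3.5, 176), (-3.0, 179), (-2.5, 181), (-2.0, 181), (-1.5, 182), (-1.0, 183), (-0.5, 181), (0.0, 176), (0.5, 165), (1.0, 148), (1.5, 121), (2.0, 87), (2.5, 51), (3.0, 30), (3.5, 19), (4.0, 18), (4.5, 18), (5.0, 19), (5.5, 20), (6.0, 21), (6.5, 21), (7.0, 22), (7.5, 26), (8.0, 28), (8.5, 30), (9.0, 34), (9.5, 45), (10.0, 66), (10.5, 93), (11.0, 113)]
[(-11.0, 138), (-10.5, 115), (-10.0, 85), (-9.5, 54), (-9.0, 29), (-8.5, 14), (-8.0, 12), (-7.5, 11), (-7.0, 13), (-6.5, 30), (-6.0, 55), (-5.5, 94), (-5.0, 130), (-4.5, 160), (-4.0, 172), (-3.5, 178), (-3.0, 179), (-2.5, 181), (-2.0, 182), (-1.5, 182), (-1.0, 181), (-0.5, 179), (0.0, 177), (0.5, 172), (1.0, 160), (1.5, 137), (2.0, 107), (2.5, 73), (3.0, 43), (3.5, 26), (4.0, 17), (4.5, 17), (5.0, 18), (5.5, 19), (6.0, 21), (6.5, 22), (7.0, 23), (7.5, 23), (8.0, 26), (8.5, 30), (9.0, 38), (9.5, 55), (10.0, 80), (10.5, 110), (11.0, 137)]
```

Request:
send_rows(
  motion=[
    {"dp": [-0.015,0.05,0],"rot": [0,0,0.16],"grip": 0.085},
    {"dp": [-0.015,0.05,0],"rot": [0,0,0.16],"grip": 0.085},
    {"dp": [-0.015,0.05,0],"rot": [0,0,0.16],"grip": 0.085},
    {"dp": [-0.015,0.05,0],"rot": [0,0,0.16],"grip": 0.085},
    {"dp": [-0.015,0.05,0],"rot": [0,0,0.16],"grip": 0.085},
    {"dp": [-0.015,0.05,0],"rot": [0,0,0.16],"grip": 0.07},
    {"dp": [-0.015,0.05,0],"rot": [0,0,0.16],"grip": 0.06},
    {"dp": [-0.015,0.05,0],"rot": [0,0,0],"grip": 0.06},
    {"dp": [-0.015,0.05,0],"rot": [0,0,0],"grip": 0.06},
    {"dp": [0,0,0],"rot": [0,0,0],"grip": 0.06},
  ],
)

```text
clock: 1.82
tcp_pos: [0.4941, 0.3784, 0.229]
orientation: [-2.599, -1.747, 0.001]
contact_force: [-0.1, 1.0, 0.3]
grip_width: 0.0598
```

```bash
python3 - <<'E'
from h import *
import pickle
f=grab('wrist','i.png');pickle.dump(f,open('f2.pkl','wb'))
o=get_obs();print(o['tcp_pos'],o['orientation'],o['grip_width'])
print(proj(f,[[.4815,.368,.11],[.5295,.347,.079]]))
E
```

```text
[0.49562794 0.37558108 0.22876274] [-2.60357455e+00 -1.74339097e+00  1.73341183e-03] 0.05980398325504031
[[262.41162541 191.66279986]
 [263.36411147 237.02522556]]
```

View pics/i.png

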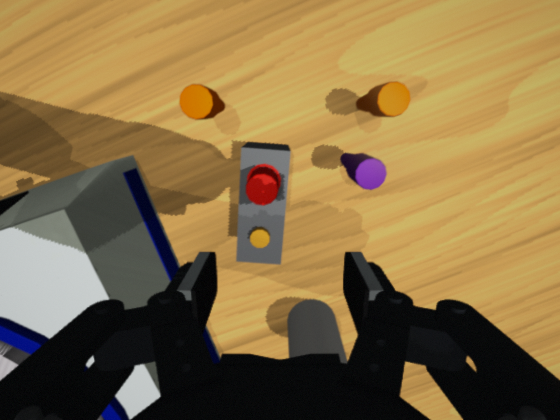

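The wrist view shows the drift's top at about (263,185) and the pin head at (260,238), with the stand's length almost vertical in the image, so the jaws line up well.

```bash
python3 - <<'E'
from h import *
import pickle
f=pickle.load(open('f2.pkl','rb'));im=f['img'].astype(int);r,g,b=im[...,0],im[...,1],im[...,2]
c=im[160:210,240:290];m=(r-g>80)&(g<60)
for th in (100,140,170,185):
    mm=m&(r>th);mm[:150]=0;mm[215:]=0;mm[:,:230]=0;mm[:,300:]=0
    ys,xs=np.nonzero(mm);h=cv2.convexHull(np.stack([xs,ys],1).astype(np.float32));print(th,len(xs),xs.min(),xs.max(),ys.min(),ys.max(),cv2.minEnclosingCircle(h))
print([tuple(im[y,263]) [0] for y in range(158,212,2)])
m=(r>150)&(g>90)&(b<60);m[:220]=0;m[255:]=0;m[:,:240]=0;m[:,285:]=0
ys,xs=np.nonzero(m);print(xs.mean(),ys.mean(),xs.min(),xs.max(),ys.min(),ys.max())
d=back(f,(263,184),.11);p=back(f,(xs.mean(),ys.mean()),.079);print(d,p,np.linalg.norm((d-p)[:2]),np.degrees(np.arctan2(*(p-d)[1::-1])))
R=cv2.Rodrigues(get_obs()['orientation'])[0];print(np.degrees(np.arctan2(R[1,0],R[0,0])))
E
```

```text
100 933 246 280 164 204 ((262.04638671875, 184.08763122558594), 20.182506561279297)
140 805 247 279 164 204 ((262.4375, 184.0), 20.0610408782959)
170 174 253 278 164 204 ((263.0, 184.0), 20.025083541870117)
185 131 254 277 164 184 ((265.5630187988281, 174.7899169921875), 11.77243423461914)
[np.int64(120), np.int64(121), np.int64(122), np.int64(190), np.int64(159), np.int64(70), np.int64(71), np.int64(76), np.int64(179), np.int64(208), np.int64(210), np.int64(205), np.int64(198), np.int64(167), np.int64(155), np.int64(155), np.int64(167), np.int64(176), np.int64(152), np.int64(150), np.int64(151), np.int64(151), np.int64(159), np.int64(181), np.int64(116), np.int64(115), np.int64(107)]
259.41516245487367 238.29963898916967 250 269 230 247
[0.47568983 0.37099723 0.11      ] [0.52926423 0.34292973 0.079     ] 0.06048141277286991 -27.649931554867308
67.6128875852465
```

```bash
python3 - <<'E'
from h import *
import pickle
f=pickle.load(open('f2.pkl','rb'))
d=back(f,(263,188.5),.11);p=back(f,(259.5,238.3),.079);print(d,p,np.linalg.norm((d-p)[:2]),np.degrees(np.arctan2(*(p-d)[1::-1])))
o=get_obs();print(o['tcp_pos'],d-o['tcp_pos'])
E
```

```text
[0.47920187 0.36950772 0.11      ] [0.52929582 0.34300591 0.079     ] 0.05667229697050502 -27.880727803317537
[0.49562794 0.37558108 0.22876274] [-0.01642607 -0.00607335 -0.11876274]
```

Request:
send_rows(
  motion=[
    {"dp": [-0.016,-0.006,0],"rot": [0,0,-0.09],"grip": 0.06},
    {"dp": [0,0,-0.05],"rot": [0,0,0],"grip": 0.06},
    {"dp": [0,0,-0.04],"rot": [0,0,0],"grip": 0.06},
    {"dp": [0,0,0],"rot": [0,0,0],"grip": 0.06},
  ],
)

```text
clock: 2.38
tcp_pos: [0.4806, 0.3676, 0.1375]
orientation: [-2.685, -1.618, -0.001]
contact_force: [1.0, 0.7, -0.4]
grip_width: 0.06
```

```bash
python3 - <<'E'
from h import *
o=get_obs();print(o['tcp_pos'],np.array([.4792,.3695,.0765])-o['tcp_pos'],o['contact_force'])
R=cv2.Rodrigues(o['orientation'])[0];print(R.round(3).tolist())
E
```

```text
[0.48058281 0.36756392 0.13750005] [-0.00138281  0.00193608 -0.06100005] [ 1.01644862  0.74127388 -0.40224832]
[[0.467, 0.884, -0.003], [0.884, -0.467, 0.006], [0.004, -0.006, -1.0]]
```

Request:
send_rows(
  motion=[
    {"dp": [-0.0014,0.002,-0.03],"rot": [0,0,0],"grip": 0.06},
    {"dp": [0,0,-0.025],"rot": [0,0,0],"grip": 0.06},
    {"dp": [0,0,-0.004],"rot": [0,0,0],"grip": 0.045},
    {"dp": [0,0,0],"rot": [0,0,0],"grip": 0.03},
    {"dp": [0,0,0],"rot": [0,0,0],"grip": 0.02},
    {"dp": [0,0,0],"rot": [0,0,0],"grip": 0.02},
    {"dp": [0,0,0],"rot": [0,0,0],"grip": 0.02},
  ],
  grip_force=60,
)

```text
clock: 3.25
tcp_pos: [0.484, 0.3694, 0.086]
orientation: [-2.689, -1.612, -0.014]
contact_force: [-1.1, -1.0, -2.9]
grip_width: 0.0262
```

```bash
python3 - <<'E'
from h import *
o=get_obs();print(o['tcp_pos'],o['contact_force'],o['moment'],o['grip_width'],o['qvel'].round(3))
f=grab('side');cv2.imwrite('pics/j.png',cv2.resize(f['img'][230:370,200:360],None,fx=4,fy=4,interpolation=cv2.INTER_CUBIC)[:,:,::-1])
E
```

```text
[0.48398367 0.36944643 0.08598176] [-1.07107866 -0.96729808 -2.87914179] [-0.30848141  0.23384189  0.02649518] 0.026188612525072624 [-0.    -0.005 -0.001 -0.001 -0.001  0.002  0.001]
```

View pics/j.png

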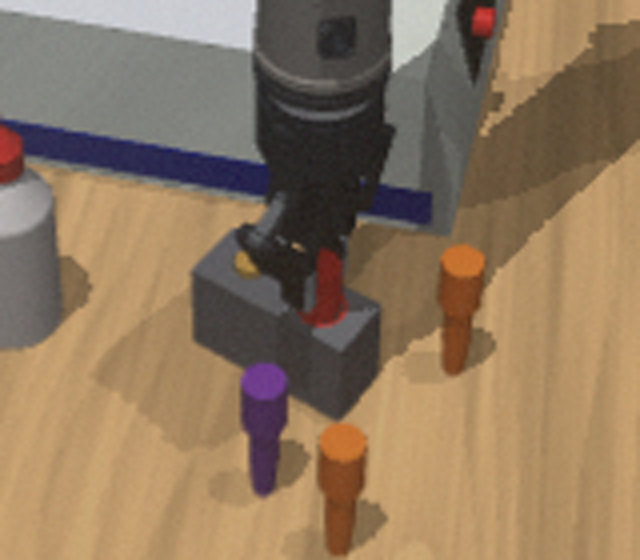

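The side view shows the jaw sitting a few mm towards the pin from the drift's axis, with the red grip half exposed. That fits the 26 mm opening. I'll re-centre and grip again.

Request:
send_rows(
  motion=[
    {"dp": [0,0,0],"rot": [0,0,0],"grip": 0.05},
    {"dp": [0,0,0],"rot": [0,0,0],"grip": 0.06},
    {"dp": [0,0,0],"rot": [0,0,0],"grip": 0.06},
    {"dp": [-0.005,0,-0.005],"rot": [0,0,0],"grip": 0.06},
    {"dp": [0,0,-0.004],"rot": [0,0,0],"grip": 0.06},
    {"dp": [0,0,0],"rot": [0,0,0],"grip": 0.06},
  ],
)

```text
clock: 4.05
tcp_pos: [0.4801, 0.3719, 0.078]
orientation: [-2.687, -1.612, -0.022]
contact_force: [0.5, -0.1, -0.5]
grip_width: 0.0603
```

```bash
python3 - <<'E'
from h import *
o=get_obs();print(o['tcp_pos'],o['contact_force'],o['grip_width'])
print(cv2.Rodrigues(o['orientation'])[0].round(3).tolist())
E
```

```text
[0.48005018 0.37191649 0.07804065] [ 0.45878505 -0.09448335 -0.51403889] 0.060258577559551774
[[0.47, 0.882, 0.008], [0.882, -0.47, 0.014], [0.016, 0.001, -1.0]]
```

Request:
send_rows(
  motion=[
    {"dp": [-0.001,-0.002,-0.001],"rot": [-0.014,0.008,0],"grip": 0.06},
    {"dp": [0,0,0],"rot": [0,0,0],"grip": 0.04},
    {"dp": [0,0,0],"rot": [0,0,0],"grip": 0.03},
    {"dp": [0,0,0],"rot": [0,0,0],"grip": 0.02},
    {"dp": [0,0,0],"rot": [0,0,0],"grip": 0.02},
    {"dp": [0,0,0],"rot": [0,0,0],"grip": 0.02},
  ],
  grip_force=60,
)

```text
clock: 4.8
tcp_pos: [0.4793, 0.3701, 0.0773]
orientation: [2.694, 1.616, -0.0]
contact_force: [-0.3, 0.5, 1.0]
grip_width: 0.0264
```

```bash
python3 - <<'E'
from h import *
o=get_obs();print(o['tcp_pos'],o['contact_force'],o['grip_width'],o['moment'])
print(cv2.Rodrigues(o['orientation'])[0].round(3).tolist())
E
```

```text
[0.47934808 0.37013874 0.077304  ] [-0.26846221  0.53291624  0.96891737] 0.026375850286260452 [ 0.08801233  0.01193552 -0.04630918]
[[0.471, 0.882, 0.0], [0.882, -0.471, -0.0], [-0.0, 0.0, -1.0]]
```

Request:
send_rows(
  motion=[
    {"dp": [0,0,0.02],"rot": [0,0,0],"grip": 0.02},
    {"dp": [0,0,0.04],"rot": [0,0,0],"grip": 0.02},
    {"dp": [0,0,0.05],"rot": [0,0,0],"grip": 0.02},
    {"dp": [0,0,0.05],"rot": [0,0,0],"grip": 0.02},
    {"dp": [0,0,0.04],"rot": [0,0,0],"grip": 0.02},
    {"dp": [0,0,0],"rot": [0,0,0],"grip": 0.02},
  ],
)

```text
clock: 5.55
tcp_pos: [0.4767, 0.3678, 0.2879]
orientation: [2.693, 1.617, -0.003]
contact_force: [-0.1, 0.1, -3.1]
grip_width: 0.0265
```

```bash
python3 - <<'E'
from h import *
o=get_obs();print(o['tcp_pos'],o['contact_force'],o['grip_width'],o['moment'])
R=cv2.Rodrigues(o['orientation'])[0]
f=grab('side');c=grab('scene')
p=proj(f,[o['tcp_pos'],o['tcp_pos']-[0,0,.071]]);q=proj(c,[o['tcp_pos'],o['tcp_pos']-[0,0,.071]]);print(p,q)
def crop(f,p):
    x,y=p[0].astype(int);im=f['img'].copy()
    for u in p: im[int(round(u[1])),int(round(u[0]))]=[0,255,0]
    return cv2.resize(im[y-45:y+65,x-45:x+45],None,fx=4.4,fy=4.4,interpolation=cv2.INTER_NEAREST)
cv2.imwrite('pics/k.png',np.hstack([crop(f,p),crop(c,q)])[:,:,::-1])
E
```

```text
[0.47672761 0.36784421 0.28785224] [-0.13809951  0.11373678 -3.13525938] 0.02652120432077708 [-0.00539906 -0.06569646  0.02293903]
[[283.41371191 241.3889425 ]
 [282.69474868 263.89154706]] [[337.29744143 113.95678462]
 [335.35059025 135.62744087]]
```

View pics/k.png

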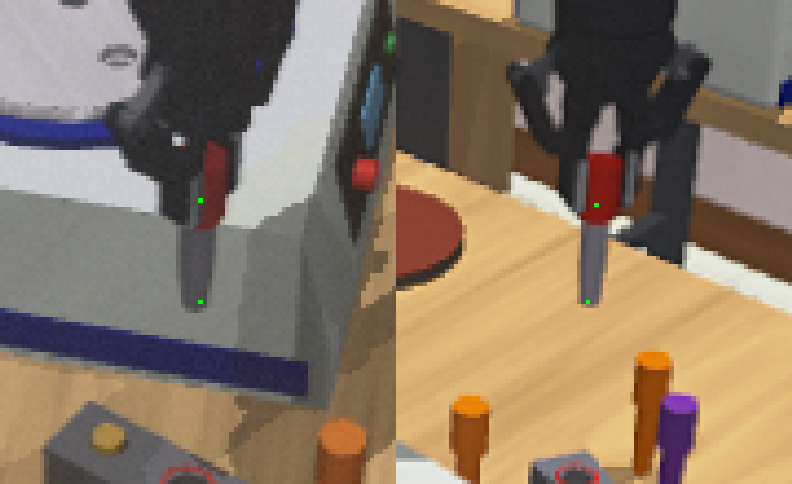

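The side and scene views show the drift hanging straight, with the predicted tip (bottom green dot) on the real tip. I'll carry it over the line-up hole.

Request:
send_rows(
  motion=[
    {"dp": [0.02,-0.05,0],"rot": [0,0,0],"grip": 0.02},
    {"dp": [0.02,-0.05,0],"rot": [0,0,0],"grip": 0.02},
    {"dp": [0.02,-0.05,0],"rot": [0,0,0],"grip": 0.02},
    {"dp": [0.02,-0.05,0],"rot": [0,0,0],"grip": 0.02},
    {"dp": [0.02,-0.05,0],"rot": [0,0,0],"grip": 0.02},
    {"dp": [0.02,-0.05,0],"rot": [0,0,0],"grip": 0.02},
    {"dp": [0.02,-0.05,-0.01],"rot": [0,0,0],"grip": 0.02},
    {"dp": [0.01,-0.02,-0.01],"rot": [0,0,0],"grip": 0.02},
    {"dp": [0,0,-0.005],"rot": [0,0,0],"grip": 0.02},
    {"dp": [0,0,0],"rot": [0,0,0],"grip": 0.02},
  ],
)

```text
clock: 6.9
tcp_pos: [0.6149, -0.0164, 0.2388]
orientation: [-2.678, -1.621, 0.065]
contact_force: [0.3, 0.7, -1.7]
grip_width: 0.0266
```

```bash
cat > s.py <<'E'
from h import *
o=get_obs();R=cv2.Rodrigues(o['orientation'])[0]
p=o['tcp_pos'];tip=p+R[:,2]*.071
C=np.array([.6029,.0243]);d=tip[:2]-C
print('t',o['clock'],'tcp',p.round(4),'tip',tip.round(4),'F',o['contact_force'].round(1),'M',o['moment'].round(2),'w',o['grip_width'].__round__(4))
print('tool z',R[:,2].round(4),'jaw deg',np.degrees(np.arctan2(R[1,0],R[0,0])).round(1),'tip r mm',(np.linalg.norm(d)*1e3).round(1),'ang',np.degrees(np.arctan2(d[1],d[0])).round(2))
E
python3 s.py
```

```text
t 6.9 tcp [ 0.6149 -0.0164  0.2388] tip [ 0.612  -0.0173  0.1678] F [ 0.3  0.7 -1.7] M [ 0.11 -0.05  0.02] w 0.0266
tool z [-0.0407 -0.0128 -0.9991] jaw deg 62.4 tip r mm 42.6 ang -77.63
```

Request:
send_rows(
  motion=[
    {"dp": [0.01,-0.006,0.01],"rot": [0.0128,-0.0407,0],"grip": 0.02},
    {"dp": [0.01,-0.006,0],"rot": [0,0,0],"grip": 0.02},
    {"dp": [0.008,-0.005,0],"rot": [0,0,0],"grip": 0.02},
    {"dp": [0,0,0],"rot": [0,0,0],"grip": 0.02},
    {"dp": [0,0,0],"rot": [0,0,0],"grip": 0.02},
  ],
)

```text
clock: 7.52
tcp_pos: [0.6451, -0.0298, 0.2511]
orientation: [2.682, 1.635, 0.009]
contact_force: [-0.0, -0.7, -2.4]
grip_width: 0.0262
```

```bash
cat >> s.py <<'E'
import sys
if len(sys.argv)>1:
    f=grab(sys.argv[1]);print('pred tip px',proj(f,tip),'hole',proj(f,[.6415,-.034,.152]))
    im=f['img'];x,y=proj(f,tip)[0].astype(int);x=min(max(x,70),489);y=min(max(y,55),364)
    cv2.imwrite('pics/'+sys.argv[2],cv2.resize(im[y-55:y+55,x-70:x+70],None,fx=5,fy=5,interpolation=cv2.INTER_CUBIC)[:,:,::-1])
E
python3 s.py scene l.png
```

```text
t 7.525 tcp [ 0.6451 -0.0298  0.2511] tip [ 0.6454 -0.0297  0.1801] F [-0.  -0.7 -2.4] M [-0.02  0.04 -0.04] w 0.0262
tool z [ 0.005   0.0025 -1.    ] jaw deg 62.7 tip r mm 68.7 ang -51.76
pred tip px [[284.67204256 236.35385619]] hole [[282.12099301 245.26949375]]
```

View pics/l.png

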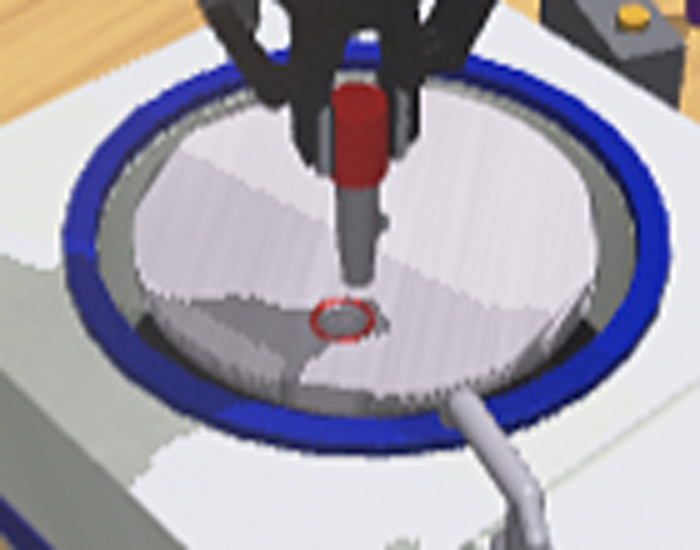

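The scene crop shows the tip at about (285.5,237), against 284.7,236.4 predicted, and the ring at (282.5,245). The calibration agrees to about 1 mm.

Request:
send_rows(
  motion=[
    {"dp": [-0.003,-0.004,0],"rot": [-0.0025,0.005,0],"grip": 0.02},
    {"dp": [0,0,-0.008],"rot": [0,0,0],"grip": 0.02},
    {"dp": [0,0,-0.008],"rot": [0,0,0],"grip": 0.02},
    {"dp": [0,0,0],"rot": [0,0,0],"grip": 0.02},
  ],
)

```text
clock: 8.07
tcp_pos: [0.6409, -0.034, 0.2332]
orientation: [-2.682, -1.635, 0.003]
contact_force: [-0.4, -0.5, -1.9]
grip_width: 0.0266
```

```bash
python3 s.py
```

```text
t 8.075 tcp [ 0.6409 -0.034   0.2332] tip [ 0.6408 -0.034   0.1622] F [-0.4 -0.5 -1.9] M [-0.03 -0.01 -0.02] w 0.0266
tool z [-1.9e-03 -3.0e-04 -1.0e+00] jaw deg 62.7 tip r mm 69.6 ang -57.0
```

Request:
send_rows(
  motion=[
    {"dp": [0.0005,0,-0.006],"rot": [0,0.002,0],"grip": 0.02},
    {"dp": [0,0,-0.005],"rot": [0,0,0],"grip": 0.02},
    {"dp": [0,0,-0.003],"rot": [0,0,0],"grip": 0.02},
    {"dp": [0,0,0],"rot": [0,0,0],"grip": 0.02},
  ],
)

```text
clock: 8.57
tcp_pos: [0.6416, -0.0338, 0.2181]
orientation: [-2.68, -1.635, 0.006]
contact_force: [-0.1, 0.1, -2.9]
grip_width: 0.0262
```

```bash
python3 s.py
```

```text
t 8.575 tcp [ 0.6416 -0.0338  0.2181] tip [ 0.6413 -0.0338  0.1471] F [-0.1  0.1 -2.9] M [ 0.01 -0.   -0.  ] w 0.0262
tool z [-4.1e-03 -2.0e-04 -1.0e+00] jaw deg 62.8 tip r mm 69.6 ang -56.57
```

Request:
send_rows(
  motion=[
    {"dp": [0,0,-0.004],"rot": [0,0.004,0],"grip": 0.02},
    {"dp": [0,0,-0.003],"rot": [0,0,0],"grip": 0.02},
    {"dp": [0,0,-0.002],"rot": [0,0,0],"grip": 0.02},
    {"dp": [0,0,0],"rot": [0,0,0],"grip": 0.02},
  ],
)

```text
clock: 9.07
tcp_pos: [0.6417, -0.0338, 0.2088]
orientation: [-2.679, -1.634, 0.011]
contact_force: [0.4, 0.1, -1.9]
grip_width: 0.0263
```

```bash
python3 s.py
```

```text
t 9.075 tcp [ 0.6417 -0.0338  0.2088] tip [ 0.6412 -0.0338  0.1378] F [ 0.4  0.1 -1.9] M [-0.   -0.04 -0.03] w 0.0263
tool z [-7.8e-03 -2.0e-04 -1.0e+00] jaw deg 62.8 tip r mm 69.6 ang -56.62
```

Request:
send_rows(
  motion=[
    {"dp": [0.002,0.0014,0],"rot": [0,-0.008,0],"grip": 0.02},
    {"dp": [0.002,0.0014,0],"rot": [0,0,0],"grip": 0.02},
    {"dp": [0.002,0.0014,0],"rot": [0,0,0],"grip": 0.02},
    {"dp": [0.002,0.0015,0],"rot": [0,0,0],"grip": 0.02},
    {"dp": [0,0,0],"rot": [0,0,0],"grip": 0.02},
  ],
)

```text
clock: 9.7
tcp_pos: [0.6473, -0.0291, 0.2085]
orientation: [-2.682, -1.634, 0.01]
contact_force: [-3.8, -0.4, -1.6]
grip_width: 0.0263
```

```bash
python3 s.py
```

```text
t 9.7 tcp [ 0.6473 -0.0291  0.2085] tip [ 0.6469 -0.0292  0.1375] F [-3.8 -0.4 -1.6] M [-0.11  0.76 -0.  ] w 0.0263
tool z [-0.006 -0.002 -1.   ] jaw deg 62.7 tip r mm 69.3 ang -50.57
```

Request:
send_rows(
  motion=[
    {"dp": [0.002,0.0013,0],"rot": [0,-0.006,0],"grip": 0.02},
    {"dp": [0.002,0.0012,0],"rot": [0,0,0],"grip": 0.02},
    {"dp": [0.001,0.0006,0],"rot": [0,0,0],"grip": 0.02},
    {"dp": [0,0,-0.001],"rot": [0,0,0],"grip": 0.02},
  ],
)

```text
clock: 10.2
tcp_pos: [0.6514, -0.0258, 0.2069]
orientation: [2.682, 1.634, -0.005]
contact_force: [-3.5, -1.0, 0.6]
grip_width: 0.0266
```

```bash
python3 s.py
```

```text
t 10.2 tcp [ 0.6514 -0.0258  0.2069] tip [ 0.6512 -0.0259  0.1359] F [-3.5 -1.   0.6] M [-0.3   1.07 -0.02] w 0.0266
tool z [-0.0023 -0.0021 -1.    ] jaw deg 62.7 tip r mm 69.7 ang -46.12
```

Request:
send_rows(
  motion=[
    {"dp": [0,0,-0.0015],"rot": [0,0,0],"grip": 0.02},
    {"dp": [0,0,-0.0015],"rot": [0,0,0],"grip": 0.02},
  ],
)

```text
clock: 10.45
tcp_pos: [0.6516, -0.0259, 0.204]
orientation: [2.682, 1.634, -0.004]
contact_force: [-5.0, -1.5, 0.6]
grip_width: 0.026
```

```bash
python3 s.py
```

```text
t 10.45 tcp [ 0.6516 -0.0259  0.204 ] tip [ 0.6515 -0.026   0.133 ] F [-5.  -1.5  0.6] M [-0.22  1.2   0.03] w 0.026
tool z [-0.0015 -0.0021 -1.    ] jaw deg 62.7 tip r mm 70.0 ang -45.96
```

Request:
send_rows(
  motion=[
    {"dp": [0,0,-0.002],"rot": [0,0,0],"grip": 0.02},
    {"dp": [0,0,-0.002],"rot": [0,0,0],"grip": 0.02},
    {"dp": [0,0,-0.002],"rot": [0,0,0],"grip": 0.02},
  ],
)

```text
clock: 10.82
tcp_pos: [0.6515, -0.0256, 0.1976]
orientation: [2.682, 1.634, -0.004]
contact_force: [-4.7, -0.9, 0.2]
grip_width: 0.0261
```

```bash
python3 s.py
```

```text
t 10.825 tcp [ 0.6515 -0.0256  0.1976] tip [ 0.6514 -0.0257  0.1266] F [-4.7 -0.9  0.2] M [-0.15  1.17 -0.03] w 0.0261
tool z [-0.0016 -0.0017 -1.    ] jaw deg 62.7 tip r mm 69.7 ang -45.85
```

Request:
send_rows(
  motion=[
    {"dp": [0,0,-0.003],"rot": [0,0,0],"grip": 0.02},
    {"dp": [0,0,-0.003],"rot": [0,0,0],"grip": 0.02},
    {"dp": [0,0,-0.003],"rot": [0,0,0],"grip": 0.02},
    {"dp": [0,0,-0.003],"rot": [0,0,0],"grip": 0.02},
  ],
)

```text
clock: 11.32
tcp_pos: [0.6511, -0.0257, 0.1846]
orientation: [2.683, 1.634, -0.005]
contact_force: [-4.6, -1.3, 1.9]
grip_width: 0.0268
```

```bash
python3 s.py
```

```text
t 11.325 tcp [ 0.6511 -0.0257  0.1846] tip [ 0.651  -0.0258  0.1136] F [-4.6 -1.3  1.9] M [-0.29  1.34  0.04] w 0.0268
tool z [-0.0025 -0.0019 -1.    ] jaw deg 62.7 tip r mm 69.4 ang -46.21
```

Request:
send_rows(
  motion=[
    {"dp": [0,0,-0.002],"rot": [0,0,0],"grip": 0.02},
    {"dp": [0,0,-0.002],"rot": [0,0,0],"grip": 0.02},
    {"dp": [0,0,-0.002],"rot": [0,0,0],"grip": 0.02},
    {"dp": [0,0,-0.002],"rot": [0,0,0],"grip": 0.02},
  ],
)

```text
clock: 11.82
tcp_pos: [0.6507, -0.0259, 0.1761]
orientation: [-2.683, -1.634, 0.007]
contact_force: [-6.3, -1.1, 2.3]
grip_width: 0.0263
```

```bash
python3 s.py
```

```text
t 11.825 tcp [ 0.6507 -0.0259  0.1761] tip [ 0.6504 -0.0261  0.1051] F [-6.3 -1.1  2.3] M [-0.16  1.54 -0.02] w 0.0263
tool z [-0.0037 -0.0022 -1.    ] jaw deg 62.7 tip r mm 69.3 ang -46.7
```

Request:
send_rows(
  motion=[
    {"dp": [-0.0003,0,-0.002],"rot": [0.002,-0.004,0],"grip": 0.02},
    {"dp": [0,0,-0.002],"rot": [0,0,0],"grip": 0.02},
    {"dp": [0,0,-0.002],"rot": [0,0,0],"grip": 0.02},
    {"dp": [0,0,-0.002],"rot": [0,0,0],"grip": 0.02},
  ],
)

```text
clock: 12.32
tcp_pos: [0.6504, -0.026, 0.1695]
orientation: [2.683, 1.633, 0.001]
contact_force: [-6.6, -1.4, 4.7]
grip_width: 0.0265
```

```bash
python3 s.py
```

```text
t 12.325 tcp [ 0.6504 -0.026   0.1695] tip [ 0.6505 -0.0261  0.0985] F [-6.6 -1.4  4.7] M [-0.22  1.71 -0.  ] w 0.0265
tool z [ 9.e-04 -4.e-04 -1.e+00] jaw deg 62.7 tip r mm 69.3 ang -46.64
```

Request:
send_rows(
  motion=[
    {"dp": [-0.0005,0,-0.002],"rot": [0,0,0],"grip": 0.02},
    {"dp": [-0.0003,0,-0.002],"rot": [0,0,0],"grip": 0.02},
    {"dp": [0,0,-0.002],"rot": [0,0,0],"grip": 0.02},
  ],
)

```text
clock: 12.7
tcp_pos: [0.6503, -0.0261, 0.1651]
orientation: [2.682, 1.632, 0.004]
contact_force: [-6.3, -1.7, 5.2]
grip_width: 0.0267
```

```bash
python3 s.py
```

```text
t 12.7 tcp [ 0.6503 -0.0261  0.1651] tip [ 0.6505 -0.0261  0.0941] F [-6.3 -1.7  5.2] M [-0.23  1.78 -0.04] w 0.0267
tool z [ 2.9e-03 -5.0e-04 -1.0e+00] jaw deg 62.7 tip r mm 69.3 ang -46.66
```

Request:
send_rows(
  motion=[
    {"dp": [-0.001,-0.0003,-0.002],"rot": [0,0.003,0],"grip": 0.02},
    {"dp": [-0.0003,0,-0.002],"rot": [0,0,0],"grip": 0.02},
    {"dp": [0,0,-0.002],"rot": [0,0,0],"grip": 0.02},
    {"dp": [0,0,-0.002],"rot": [0,0,0],"grip": 0.02},
  ],
)

```text
clock: 13.2
tcp_pos: [0.6503, -0.026, 0.1593]
orientation: [2.682, 1.632, 0.004]
contact_force: [-11.2, -0.3, 19.4]
grip_width: 0.0263
```

```bash
python3 s.py
```

```text
t 13.2 tcp [ 0.6503 -0.026   0.1593] tip [ 0.6505 -0.0261  0.0883] F [-11.2  -0.3  19.4] M [-0.28  2.67 -0.01] w 0.0263
tool z [ 3.3e-03 -2.0e-04 -1.0e+00] jaw deg 62.7 tip r mm 69.3 ang -46.59
```

Request:
send_rows(
  motion=[
    {"dp": [0,0,0],"rot": [0,0,0],"grip": 0.02},
    {"dp": [0,0,0],"rot": [0,0,0],"grip": 0.04},
    {"dp": [0,0,0],"rot": [0,0,0],"grip": 0.055},
    {"dp": [0,0,0.003],"rot": [0,0,0],"grip": 0.055},
  ],
)

```text
clock: 13.7
tcp_pos: [0.6531, -0.0254, 0.1627]
orientation: [2.68, 1.632, 0.013]
contact_force: [-0.8, 0.9, 0.1]
grip_width: 0.055
```

```bash
python3 s.py
```

```text
t 13.7 tcp [ 0.6531 -0.0254  0.1627] tip [ 0.6538 -0.0253  0.0917] F [-0.8  0.9  0.1] M [ 0.03 -0.   -0.04] w 0.055
tool z [ 9.4e-03  8.0e-04 -1.0e+00] jaw deg 62.7 tip r mm 71.1 ang -44.26
```

Request:
send_rows(
  motion=[
    {"dp": [-0.002,0,0.03],"rot": [0,0.009,0],"grip": 0.055},
    {"dp": [0,0,0.04],"rot": [0,0,0],"grip": 0.055},
    {"dp": [-0.015,0.03,0.01],"rot": [0,0,0],"grip": 0.055},
    {"dp": [-0.018,0.035,0],"rot": [0,0,0],"grip": 0.055},
    {"dp": [0,0,0],"rot": [0,0,0],"grip": 0.055},
  ],
)

```text
clock: 14.32
tcp_pos: [0.6196, 0.0415, 0.2468]
orientation: [2.683, 1.632, 0.011]
contact_force: [0.1, 0.9, 0.6]
grip_width: 0.0546
```

```bash
python3 - <<'E'
from h import *
import pickle
o=get_obs();print(o['tcp_pos'])
f=grab('wrist');pickle.dump(f,open('f3.pkl','wb'));print(-f['R'].T@f['t'],proj(f,[[.5548,.0752,.152],[.6505,-.0265,.192]]))
cv2.imwrite('pics/m.png',f['img'][:,:,::-1])
E
```

```text
[0.61964189 0.04149281 0.24682904]
[0.55652877 0.07305178 0.38875364] [[279.83158571 107.86251001]
 [214.33743574 303.11991935]]
```

View pics/m.png

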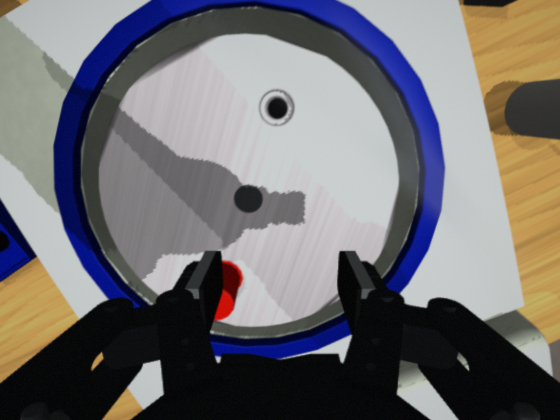

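The wrist view shows the pin hole at (277,107) with the lower hole fully black and concentric, so the platen is in line. The drift is still standing at about (225,290).

```bash
python3 - <<'E'
from h import *
import pickle
f=pickle.load(open('f3.pkl','rb'));g=f['img'][80:135,250:305].mean(2)
m=(g<60).astype(np.uint8);k,_,st,c=cv2.connectedComponentsWithStats(m);i=1+st[1:,4].argmax();print(st[i],c[i]+[250,80])
u=c[i]+[250,80]
print(back(f,u,.140),back(f,(277,107),.152))
E
```

```text
[ 18  18  19  20 298] [277.01677852 107.79194631]
[0.5537067  0.07347698 0.14      ] [0.55335801 0.07369543 0.152     ]
```

Request:
send_rows(
  motion=[
    {"dp": [-0.015,0.05,0.02],"rot": [0,0,0],"grip": 0.055},
    {"dp": [-0.015,0.05,0.01],"rot": [0,0,0],"grip": 0.055},
    {"dp": [-0.015,0.05,0],"rot": [0,0,0],"grip": 0.055},
    {"dp": [-0.015,0.05,0],"rot": [0,0,0],"grip": 0.055},
    {"dp": [-0.015,0.05,0],"rot": [0,0,0],"grip": 0.055},
    {"dp": [-0.015,0.05,-0.02],"rot": [0,0,0],"grip": 0.05},
    {"dp": [0,0,-0.02],"rot": [0,0,0],"grip": 0.045},
    {"dp": [0,0,0],"rot": [0,0,0],"grip": 0.04},
  ],
)

```text
clock: 15.38
tcp_pos: [0.5356, 0.3373, 0.237]
orientation: [2.694, 1.6, 0.018]
contact_force: [0.4, -0.1, 0.3]
grip_width: 0.0399
```

```bash
python3 s.py; python3 - <<'E'
from h import *
f=grab('wrist');im=f['img'].astype(int);r,g,b=im[...,0],im[...,1],im[...,2]
m=((r>130)&(g>80)&(b<60)&(r-g<90)).astype(np.uint8);k,_,st,c=cv2.connectedComponentsWithStats(m)
print(proj(f,[.5293,.343,.079]))
for i in range(1,k):
    if st[i,4]>60: print(st[i],c[i],back(f,c[i],.079))
E
```

```text
t 15.375 tcp [0.5356 0.3373 0.237 ] tip [0.5365 0.3372 0.166 ] F [ 0.4 -0.1  0.3] M [-0.05 -0.06  0.01] w 0.0399
tool z [ 1.370e-02 -9.000e-04 -9.999e-01] jaw deg 61.4 tip r mm 319.9 ang 101.97
[[281.3476981  178.30817663]]
[391   0  34  27 730] [407.00547945  10.88356164] [0.45298658 0.5052854  0.079     ]
[187  15  37  37 906] [205.18984547  32.30022075] [0.38702341 0.34676492 0.079     ]
[334  22  30  22 222] [347.47747748  30.16666667] [0.44328126 0.45362268 0.079     ]
[341  32  24  17 171] [354.56725146  42.58479532] [0.45499492 0.45472343 0.079     ]
[193  59  28   9 148] [207.55405405  63.47972973] [0.40933978 0.33543399 0.079     ]
[326  85  30  18 300] [342.11666667  93.28      ] [0.48750289 0.42699592 0.079     ]
[243  90  13  55 445] [248.89213483 117.95955056] [0.46657512 0.34382512 0.079     ]
[ 72 116  39  23 335] [ 90.66865672 125.54029851] [0.40104399 0.21283562 0.079     ]
[277 116  12   9  61] [282.78688525 119.93442623] [0.48274005 0.36977099 0.079     ]
[154 130  66  44 726] [191.82231405 155.44352617] [0.47017907 0.28029609 0.079     ]
[213 159  45  28 528] [241.80871212 174.75757576] [0.50838225 0.31188831 0.079     ]
[273 168  19  20 301] [282.         177.50166113] [0.52891247 0.34391288 0.079     ]
[296 267  14  10  62] [300.62903226 272.01612903] [0.6259868  0.31329137 0.079     ]
```

Request:
send_rows(
  motion=[
    {"dp": [-0.006,0.006,-0.04],"rot": [0,0.0137,0],"grip": 0.04},
    {"dp": [0,0,-0.05],"rot": [0,0,0],"grip": 0.035},
    {"dp": [0,0,-0.04],"rot": [0,0,0],"grip": 0.035},
    {"dp": [0,0,0],"rot": [0,0,0],"grip": 0.035},
  ],
)

```text
clock: 15.92
tcp_pos: [0.537, 0.3412, 0.111]
orientation: [2.708, 1.591, 0.019]
contact_force: [0.9, -0.3, -0.1]
grip_width: 0.0353
```

```bash
python3 s.py
```

```text
t 15.925 tcp [0.537  0.3412 0.111 ] tip [0.5378 0.3416 0.04  ] F [ 0.9 -0.3 -0.1] M [-0.01  0.03 -0.04] w 0.0353
tool z [ 0.0108  0.0051 -0.9999] jaw deg 60.9 tip r mm 323.9 ang 101.6
```

Request:
send_rows(
  motion=[
    {"dp": [-0.008,0.002,0],"rot": [-0.005,0.011,0.02],"grip": 0.035},
    {"dp": [0,0,-0.01],"rot": [0,0,0],"grip": 0.035},
    {"dp": [0,0,0],"rot": [0,0,0],"grip": 0.035},
  ],
)

```text
clock: 16.3
tcp_pos: [0.5323, 0.3444, 0.1061]
orientation: [-2.693, -1.617, -0.012]
contact_force: [-0.2, -0.0, 1.0]
grip_width: 0.0353
```

```bash
python3 s.py
```

```text
t 16.3 tcp [0.5323 0.3444 0.1061] tip [0.5327 0.3447 0.0351] F [-0.2 -0.   1. ] M [ 0.02  0.05 -0.  ] w 0.0353
tool z [ 0.0061  0.0044 -1.    ] jaw deg 62.0 tip r mm 328.0 ang 102.36
```

Request:
send_rows(
  motion=[
    {"dp": [-0.004,-0.001,-0.01],"rot": [-0.004,0.006,0],"grip": 0.035},
    {"dp": [0,0,-0.01],"rot": [0,0,0],"grip": 0.035},
    {"dp": [0,0,-0.004],"rot": [0,0,0],"grip": 0.035},
    {"dp": [0,0,0],"rot": [0,0,0],"grip": 0.035},
  ],
)

```text
clock: 16.8
tcp_pos: [0.5282, 0.3437, 0.0813]
orientation: [-2.693, -1.617, -0.002]
contact_force: [-0.4, -0.1, 0.2]
grip_width: 0.035
```

```bash
python3 s.py
```

```text
t 16.8 tcp [0.5282 0.3437 0.0813] tip [0.5283 0.3437 0.0103] F [-0.4 -0.1  0.2] M [0.01 0.05 0.01] w 0.035
tool z [ 7.e-04  8.e-04 -1.e+00] jaw deg 62.0 tip r mm 328.0 ang 103.15
```

Request:
send_rows(
  motion=[
    {"dp": [0.0009,-0.0003,-0.004],"rot": [0,0,0],"grip": 0.035},
    {"dp": [0,0,-0.003],"rot": [0,0,0],"grip": 0.035},
    {"dp": [0,0,-0.001],"rot": [0,0,0],"grip": 0.035},
    {"dp": [0,0,0],"rot": [0,0,0],"grip": 0.035},
  ],
)

```text
clock: 17.3
tcp_pos: [0.5295, 0.3435, 0.0729]
orientation: [-2.693, -1.617, -0.002]
contact_force: [-0.2, -0.9, 0.0]
grip_width: 0.0351
```

```bash
python3 s.py
```

```text
t 17.3 tcp [0.5295 0.3435 0.0729] tip [0.5296 0.3435 0.0019] F [-0.2 -0.9  0. ] M [-0.02  0.02  0.03] w 0.0351
tool z [ 0.0011  0.001  -1.    ] jaw deg 62.0 tip r mm 327.5 ang 102.93
```

Request:
send_rows(
  motion=[
    {"dp": [0,0,0],"rot": [0,0,0],"grip": 0.02},
    {"dp": [0,0,0],"rot": [0,0,0],"grip": 0.01},
    {"dp": [0,0,0],"rot": [0,0,0],"grip": 0.01},
    {"dp": [0,0,0],"rot": [0,0,0],"grip": 0.01},
  ],
  grip_force=40,
)

```text
clock: 17.8
tcp_pos: [0.5296, 0.3436, 0.0733]
orientation: [-2.693, -1.617, -0.003]
contact_force: [-0.6, 0.1, -0.2]
grip_width: 0.0169
```

```bash
python3 s.py
```

```text
t 17.8 tcp [0.5296 0.3436 0.0733] tip [0.5298 0.3437 0.0023] F [-0.6  0.1 -0.2] M [ 0.01 -0.04 -0.01] w 0.0169
tool z [ 0.0016  0.0014 -1.    ] jaw deg 62.0 tip r mm 327.6 ang 102.9
```

Request:
send_rows(
  motion=[
    {"dp": [0,0,0.01],"rot": [0,0,0],"grip": 0.01},
    {"dp": [0,0,0.025],"rot": [0,0,0],"grip": 0.01},
    {"dp": [0,0,0.04],"rot": [0,0,0],"grip": 0.01},
    {"dp": [0,0,0.05],"rot": [0,0,0],"grip": 0.01},
    {"dp": [0,0,0.05],"rot": [0,0,0],"grip": 0.01},
    {"dp": [0,0,0],"rot": [0,0,0],"grip": 0.01},
  ],
)

```text
clock: 18.55
tcp_pos: [0.5286, 0.3432, 0.2565]
orientation: [-2.692, -1.618, -0.004]
contact_force: [-0.1, 0.4, -0.9]
grip_width: 0.0169
```

```bash
python3 s.py; python3 - <<'E'
from h import *
o=get_obs();R=cv2.Rodrigues(o['orientation'])[0];p=o['tcp_pos']
for n in('side','scene'):
    f=grab(n);im=f['img'].astype(int);r,g,b=im[...,0],im[...,1],im[...,2]
    X=[p,p-[0,0,.013],p-[0,0,.022]];q=proj(f,X);print(n,q.round(1).tolist())
    x,y=q[1].astype(int);m=((r-b>60)&(r-g<90)&(r-g>10)&(b<.45*r)).astype(np.uint8)
    m[:y-20]=0;m[y+20:]=0;m[:,:x-20]=0;m[:,x+20:]=0
    ys,xs=np.nonzero(m);print(len(xs),xs.mean() if len(xs) else 0,ys.min() if len(ys) else 0,ys.max() if len(ys) else 0)
    print('stand pin px',proj(f,[.529,.343,.079]),im[tuple(proj(f,[.529,.343,.075])[0].astype(int)[::-1])])
    cv2.imwrite('pics/n_%s.png'%n,cv2.resize(f['img'][y-30:y+30,x-30:x+30],None,fx=6,fy=6)[:,:,::-1])
E
```

```text
t 18.55 tcp [0.5286 0.3432 0.2565] tip [0.5287 0.3434 0.1855] F [-0.1  0.4 -0.9] M [ 0.03 -0.04  0.06] w 0.0169
tool z [ 0.002   0.0021 -1.    ] jaw deg 62.0 tip r mm 327.6 ang 103.08
side [[262.5, 242.1], [262.5, 246.2], [262.5, 249.0]]
0 0 0 0
stand pin px [[262.44347452 293.50793629]] [105 103 104]
scene [[345.5, 132.7], [345.1, 136.7], [344.8, 139.5]]
88 347.77272727272725 130 155
stand pin px [[340.07080915 183.5953493 ]] [109 110 115]
```

```bash
python3 - <<'E'
from h import *
for n,x0,y0 in(('side',180,180),('scene',180,180)):
    im=cv2.imread(f'pics/n_{n}.png')[3::6,3::6,::-1].astype(int)
    print(n)
    for y in range(20,46):
        print(y-30,' '.join('%3d/%3d'%(im[y,x,0],im[y,x,2]) for x in range(20,41,1)))
E
```

```text
side
-10 102/106  58/ 59  49/ 48  46/ 46  46/ 49  43/ 44  41/ 42  43/ 44  47/ 47  57/ 60  71/ 74  57/ 57  39/ 42  44/ 43  40/ 43  41/ 42  54/ 54  93/ 97 189/194 200/199 200/197
-9 199/207 149/156  74/ 77  47/ 48  42/ 42  46/ 47  41/ 39  41/ 41  58/ 54  75/ 76  75/ 78  55/ 55  41/ 40  42/ 41  40/ 39  41/ 42  58/ 56 102/105 186/184 199/195 200/195
-8 202/211 179/186  91/ 96  43/ 42  44/ 44  45/ 44  43/ 43  43/ 45  55/ 58  75/ 80  75/ 77  56/ 54  47/ 41  42/ 40  39/ 37  43/ 42  58/ 57 103/102 185/182 198/195 202/199
-7 201/209 180/188  92/ 96  44/ 44  42/ 43  46/ 46  41/ 42  41/ 40  55/ 54  78/ 79  78/ 79  73/ 61  80/ 48  66/ 50  46/ 42  43/ 42  58/ 60 107/107 186/182 200/195 201/197
-6 192/197 174/181  87/ 90  47/ 44  45/ 46  42/ 42  39/ 37  43/ 46  56/ 58  75/ 78  78/ 78  73/ 61  99/ 53 103/ 56  75/ 49  51/ 43  63/ 65 138/138 191/189 200/198 198/197
-5 117/115 121/123  70/ 70  45/ 45  43/ 43  43/ 43  41/ 39  46/ 45  55/ 56  75/ 77  75/ 76  71/ 57 101/ 56 103/ 53  89/ 55  67/ 57 129/129 189/185 200/196 200/196 197/193
-4 131/128 120/117  65/ 67  43/ 41  41/ 42  45/ 44  40/ 40  43/ 43  
[... 7084 characters left out ...]
 222/120 224/121
12 217/113 217/113 219/115 218/115 216/114 214/111 213/109 211/109 211/111 212/112 211/111 213/ 97 229/ 33 234/  1 232/  3 233/  3 232/  2 232/  5 229/ 59 225/120 225/122
13 219/116 218/115 217/114 215/112 213/111 211/109 212/110 212/110 213/111 215/113 210/108 196/ 74 231/  2 234/  7 233/  9 232/  9 232/  8 232/  6 232/  7 229/ 83 226/124
14 217/114 214/112 213/111 210/110 210/111 211/110 212/110 213/110 214/112 217/113 214/113 185/ 74 195/  4 228/  9 232/ 10 233/ 10 233/ 10 231/  8 229/  8 224/ 63 229/128
15 213/111 211/109 210/110 212/110 212/111 212/110 214/113 214/111 217/113 221/117 213/109 144/ 49 120/  5 166/  9 207/ 10 219/ 10 219/ 10 211/  8 193/  9 182/ 76 230/127
```

By pixel values, the pin hangs in the jaws with its shank end where predicted in both views, and the stand's socket is empty. I'll carry it to the pin hole.

Request:
send_rows(
  motion=[
    {"dp": [0.005,-0.045,0],"rot": [0,0,0],"grip": 0.01},
    {"dp": [0.005,-0.045,0],"rot": [0,0,0],"grip": 0.01},
    {"dp": [0.005,-0.045,0],"rot": [0,0,0],"grip": 0.01},
    {"dp": [0.005,-0.045,0],"rot": [0,0,0],"grip": 0.01},
    {"dp": [0.005,-0.045,0],"rot": [0,0,0],"grip": 0.01},
    {"dp": [0,-0.03,0],"rot": [0,0,0],"grip": 0.01},
    {"dp": [0,0,0],"rot": [0,0,0],"grip": 0.01},
    {"dp": [0,0,0],"rot": [0,0,0],"grip": 0.01},
  ],
)

```text
clock: 19.65
tcp_pos: [0.5427, 0.0766, 0.2383]
orientation: [-2.685, -1.618, 0.045]
contact_force: [0.7, -0.4, -1.0]
grip_width: 0.017
```

```bash
python3 s.py
```

```text
t 19.65 tcp [0.5427 0.0766 0.2383] tip [0.5408 0.0759 0.1673] F [ 0.7 -0.4 -1. ] M [0.03 0.02 0.01] w 0.017
tool z [-0.0278 -0.0094 -0.9996] jaw deg 62.2 tip r mm 80.8 ang 140.3
```

Request:
send_rows(
  motion=[
    {"dp": [0.011,-0.002,-0.01],"rot": [0.0094,-0.0278,0],"grip": 0.01},
    {"dp": [0,0,-0.02],"rot": [0,0,0],"grip": 0.01},
    {"dp": [0,0,-0.01],"rot": [0,0,0],"grip": 0.01},
    {"dp": [0,0,0],"rot": [0,0,0],"grip": 0.01},
  ],
)

```text
clock: 20.15
tcp_pos: [0.5527, 0.0802, 0.1956]
orientation: [-2.682, -1.631, 0.001]
contact_force: [-0.2, -0.3, -1.1]
grip_width: 0.0174
```

```bash
python3 s.py
```

```text
t 20.15 tcp [0.5527 0.0802 0.1956] tip [0.5525 0.0804 0.1246] F [-0.2 -0.3 -1.1] M [0.04 0.02 0.05] w 0.0174
tool z [-0.0022  0.0019 -1.    ] jaw deg 62.6 tip r mm 75.4 ang 131.93
```

Request:
send_rows(
  motion=[
    {"dp": [0.0015,-0.006,0],"rot": [-0.002,-0.002,0],"grip": 0.01},
    {"dp": [0,0,-0.01],"rot": [0,0,0],"grip": 0.01},
    {"dp": [0,0,0],"rot": [0,0,0],"grip": 0.01},
  ],
)

```text
clock: 20.52
tcp_pos: [0.5549, 0.0745, 0.1861]
orientation: [2.683, 1.633, 0.002]
contact_force: [-0.5, -0.6, 0.2]
grip_width: 0.0172
```

```bash
python3 s.py;  python3 - <<'E'
from h import *
o=get_obs();p=o['tcp_pos']
for n in('wrist','scene','side'):
    f=grab(n);e=p-[0,0,.022];q=proj(f,[e,[.554,.0742,.152]]);print(n,q.round(1).tolist())
    im=f['img'].astype(int);r,g,b=im[...,0],im[...,1],im[...,2];x,y=q[0].astype(int)
    m=(r>60)&(r-b>.4*r)&(r-g<90)&(g>35);m[:max(y-14,0)]=0;m[y+8:]=0;m[:,:x-12]=0;m[:,x+12:]=0
    for yy in sorted(set(np.nonzero(m)[0])): xs=np.nonzero(m[yy])[0];print(yy,xs.min(),xs.max(),end='; ')
    print()
E
```

```text
t 20.525 tcp [0.5549 0.0745 0.1861] tip [0.555  0.0745 0.1151] F [-0.5 -0.6  0.2] M [-0.02  0.03  0.01] w 0.0172
tool z [ 1.7e-03  2.0e-04 -1.0e+00] jaw deg 62.6 tip r mm 69.4 ang 133.62
wrist [[280.4, 244.8], [279.1, 235.6]]
235 277 282; 236 275 284; 237 273 286; 238 272 287; 239 270 288; 240 270 289; 241 270 290; 242 269 290; 243 269 291; 244 268 291; 245 268 291; 246 268 291; 247 268 291; 248 268 291; 249 268 291; 250 268 291; 251 268 291; 
scene [[287.1, 204.5], [286.7, 208.0]]
194 286 290; 195 286 290; 196 286 290; 197 286 290; 198 286 290; 199 286 289; 200 286 289; 201 285 289; 202 285 289; 203 285 289; 204 286 288; 
side [[267.9, 203.0], [268.3, 206.3]]
195 270 270; 196 270 270; 197 270 270; 198 270 270; 201 267 268; 202 267 269; 203 268 269;
```

Request:
send_rows(
  motion=[
    {"dp": [-0.0018,-0.0003,0],"rot": [0,0.0017,0],"grip": 0.01},
    {"dp": [0,0,-0.007],"rot": [0,0,0],"grip": 0.01},
    {"dp": [0,0,-0.005],"rot": [0,0,0],"grip": 0.01},
    {"dp": [0,0,-0.003],"rot": [0,0,0],"grip": 0.01},
    {"dp": [0,0,0],"rot": [0,0,0],"grip": 0.01},
  ],
)

```text
clock: 21.3
tcp_pos: [0.5536, 0.0744, 0.1711]
orientation: [2.683, 1.633, 0.003]
contact_force: [-0.0, 0.2, -0.1]
grip_width: 0.017
```

```bash
python3 s.py
```

```text
t 21.3 tcp [0.5536 0.0744 0.1711] tip [0.5537 0.0744 0.1001] F [-0.   0.2 -0.1] M [-0.02 -0.01 -0.02] w 0.017
tool z [ 1.6e-03  6.0e-04 -1.0e+00] jaw deg 62.6 tip r mm 70.2 ang 134.43
```

Request:
send_rows(
  motion=[
    {"dp": [0,0,-0.003],"rot": [0,0,0],"grip": 0.01},
    {"dp": [0,0,-0.002],"rot": [0,0,0],"grip": 0.01},
    {"dp": [0,0,-0.002],"rot": [0,0,0],"grip": 0.01},
    {"dp": [0,0,-0.002],"rot": [0,0,0],"grip": 0.01},
  ],
)

```text
clock: 21.8
tcp_pos: [0.5539, 0.0745, 0.1618]
orientation: [2.683, 1.633, 0.004]
contact_force: [0.7, 1.1, -1.0]
grip_width: 0.0169
```

```bash
python3 s.py
```

```text
t 21.8 tcp [0.5539 0.0745 0.1618] tip [0.5541 0.0745 0.0908] F [ 0.7  1.1 -1. ] M [ 0.01 -0.    0.04] w 0.0169
tool z [ 2.2e-03  7.0e-04 -1.0e+00] jaw deg 62.6 tip r mm 70.1 ang 134.18
```

Request:
send_rows(
  motion=[
    {"dp": [0,0,-0.002],"rot": [0,0,0],"grip": 0.01},
    {"dp": [0,0,-0.002],"rot": [0,0,0],"grip": 0.01},
    {"dp": [0,0,-0.002],"rot": [0,0,0],"grip": 0.01},
    {"dp": [0,0,0],"rot": [0,0,0],"grip": 0.01},
  ],
)

```text
clock: 22.3
tcp_pos: [0.5538, 0.0745, 0.1552]
orientation: [2.683, 1.633, 0.003]
contact_force: [-0.7, 0.1, -0.4]
grip_width: 0.0171
```

```bash
python3 s.py
```

```text
t 22.3 tcp [0.5538 0.0745 0.1552] tip [0.5539 0.0745 0.0842] F [-0.7  0.1 -0.4] M [-0.03 -0.06 -0.06] w 0.0171
tool z [ 1.9e-03  7.0e-04 -1.0e+00] jaw deg 62.6 tip r mm 70.1 ang 134.27
```

Entered freely; now release, rise and check.

Request:
send_rows(
  motion=[
    {"dp": [0,0,0],"rot": [0,0,0],"grip": 0.03},
    {"dp": [0,0,0],"rot": [0,0,0],"grip": 0.045},
    {"dp": [0,0,0],"rot": [0,0,0],"grip": 0.045},
    {"dp": [0,0,0.03],"rot": [0,0,0],"grip": 0.045},
    {"dp": [0.02,-0.01,0.05],"rot": [0,0,0],"grip": 0.055},
    {"dp": [0.04,-0.02,0.02],"rot": [0,0,0],"grip": 0.055},
    {"dp": [0,0,0],"rot": [0,0,0],"grip": 0.055},
  ],
)

```text
clock: 23.18
tcp_pos: [0.6147, 0.0438, 0.2589]
orientation: [2.682, 1.635, 0.003]
contact_force: [-0.5, 0.1, -0.1]
grip_width: 0.0549
```

```bash
python3 s.py; python3 - <<'E'
from h import *
w=grab('wrist');s=grab('scene')
P=np.array([.5538,.0740,.152]);q=proj(w,P)[0];x,y=q.astype(int);print(q)
a=cv2.resize(w['img'][max(y-40,0):y+40,x-40:x+40],(400,400),interpolation=cv2.INTER_CUBIC)
q=proj(s,P)[0];x,y=q.astype(int)
b=cv2.resize(s['img'][y-25:y+55,x-40:x+40],(400,400),interpolation=cv2.INTER_CUBIC)
cv2.imwrite('pics/o.png',np.hstack([a,b])[:,:,::-1])
E
```

```text
t 23.175 tcp [0.6147 0.0438 0.2589] tip [0.6148 0.0438 0.1879] F [-0.5  0.1 -0.1] M [-0.03  0.03 -0.02] w 0.0549
tool z [ 2.1e-03  4.0e-04 -1.0e+00] jaw deg 62.7 tip r mm 22.9 ang 58.64
[278.74743327 115.56619703]
```

View pics/o.png

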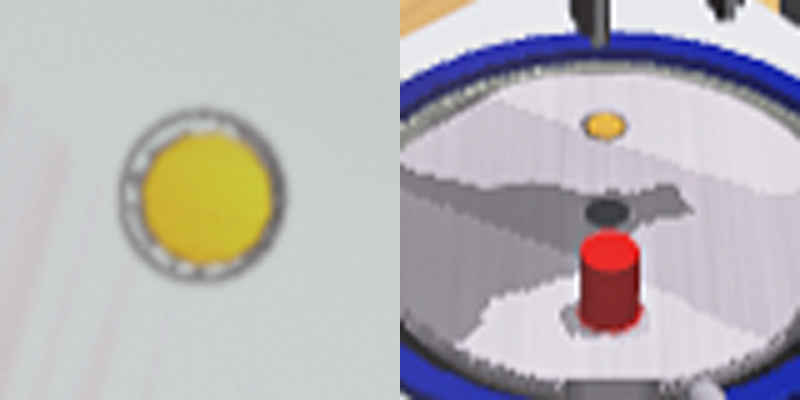

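The pin's head sits flush in the counterbore and the drift's shoulder rests on the platen. Now I'll fetch the drift.

Request:
send_rows(
  motion=[
    {"dp": [0.018,-0.035,0],"rot": [0,0.002,0],"grip": 0.055},
    {"dp": [0.018,-0.035,0],"rot": [0,0,0],"grip": 0.055},
    {"dp": [0,0,-0.03],"rot": [0,0,0],"grip": 0.055},
    {"dp": [0,0,-0.015],"rot": [0,0,0],"grip": 0.055},
    {"dp": [0,0,0],"rot": [0,0,0],"grip": 0.055},
  ],
)

```text
clock: 23.9
tcp_pos: [0.6424, -0.0199, 0.207]
orientation: [-2.665, -1.646, 0.015]
contact_force: [-0.5, 0.5, -0.4]
grip_width: 0.055
```

```bash
python3 s.py
```

```text
t 23.9 tcp [ 0.6424 -0.0199  0.207 ] tip [ 0.6414 -0.0196  0.136 ] F [-0.5  0.5 -0.4] M [ 0.02 -0.03 -0.01] w 0.055
tool z [-0.0132  0.0032 -0.9999] jaw deg 63.4 tip r mm 58.4 ang -48.76
```

Request:
send_rows(
  motion=[
    {"dp": [0.008,-0.006,0],"rot": [-0.003,-0.013,-0.01],"grip": 0.055},
    {"dp": [0,0,0],"rot": [0,0,0],"grip": 0.055},
    {"dp": [0,0,0],"rot": [0,0,0],"grip": 0.055},
  ],
)

```text
clock: 24.28
tcp_pos: [0.6516, -0.0246, 0.2093]
orientation: [2.679, 1.639, 0.005]
contact_force: [0.5, 0.2, 0.6]
grip_width: 0.0553
```

```bash
python3 s.py
```

```text
t 24.275 tcp [ 0.6516 -0.0246  0.2093] tip [ 0.6519 -0.0246  0.1383] F [0.5 0.2 0.6] M [-0.02  0.01  0.  ] w 0.0553
tool z [ 3.6e-03  7.0e-04 -1.0e+00] jaw deg 62.9 tip r mm 69.2 ang -44.93
```

Request:
send_rows(
  motion=[
    {"dp": [-0.0013,-0.0014,-0.015],"rot": [0,0.004,0],"grip": 0.055},
    {"dp": [0,0,-0.015],"rot": [0,0,0],"grip": 0.055},
    {"dp": [0,0,-0.012],"rot": [0,0,0],"grip": 0.055},
    {"dp": [0,0,-0.003],"rot": [0,0,0],"grip": 0.055},
    {"dp": [0,0,0],"rot": [0,0,0],"grip": 0.055},
  ],
)

```text
clock: 24.9
tcp_pos: [0.6495, -0.0259, 0.1604]
orientation: [-2.678, -1.639, 0.002]
contact_force: [0.0, -0.0, -0.1]
grip_width: 0.0551
```

```bash
python3 s.py
```

```text
t 24.9 tcp [ 0.6495 -0.0259  0.1604] tip [ 0.6494 -0.0259  0.0894] F [ 0.  -0.  -0.1] M [ 0.    0.   -0.02] w 0.0551
tool z [-2.1e-03  7.0e-04 -1.0e+00] jaw deg 62.9 tip r mm 68.4 ang -47.2
```

Request:
send_rows(
  motion=[
    {"dp": [0.0008,0,-0.0005],"rot": [0,-0.002,0],"grip": 0.04},
    {"dp": [0,0,0],"rot": [0,0,0],"grip": 0.03},
    {"dp": [0,0,0],"rot": [0,0,0],"grip": 0.02},
    {"dp": [0,0,0],"rot": [0,0,0],"grip": 0.02},
    {"dp": [0,0,0],"rot": [0,0,0],"grip": 0.02},
  ],
  grip_force=60,
)

```text
clock: 25.52
tcp_pos: [0.6509, -0.026, 0.1609]
orientation: [2.679, 1.64, 0.003]
contact_force: [0.2, 0.3, -1.2]
grip_width: 0.0265
```

```bash
python3 s.py
```

```text
t 25.525 tcp [ 0.6509 -0.026   0.1609] tip [ 0.651  -0.0259  0.0899] F [ 0.2  0.3 -1.2] M [-0.04  0.02 -0.03] w 0.0265
tool z [ 1.6e-03  7.0e-04 -1.0e+00] jaw deg 62.9 tip r mm 69.5 ang -46.25
```

Request:
send_rows(
  motion=[
    {"dp": [0,0,0.004],"rot": [0,0,0],"grip": 0.02},
    {"dp": [0,0,0.006],"rot": [0,0,0],"grip": 0.02},
    {"dp": [0,0,0.008],"rot": [0,0,0],"grip": 0.02},
    {"dp": [0,0,0.01],"rot": [0,0,0],"grip": 0.02},
  ],
)

```text
clock: 26.02
tcp_pos: [0.6505, -0.0256, 0.1893]
orientation: [-2.679, -1.64, -0.001]
contact_force: [1.0, 0.6, -2.9]
grip_width: 0.0262
```

```bash
python3 s.py
```

```text
t 26.025 tcp [ 0.6505 -0.0256  0.1893] tip [ 0.6505 -0.0255  0.1183] F [ 1.   0.6 -2.9] M [ 0.04 -0.22 -0.  ] w 0.0262
tool z [ 1.0e-04  1.1e-03 -1.0e+00] jaw deg 63.0 tip r mm 68.9 ang -46.34
```

Request:
send_rows(
  motion=[
    {"dp": [0,0,0.015],"rot": [0,0,0],"grip": 0.02},
    {"dp": [0,0,0.03],"rot": [0,0,0],"grip": 0.02},
    {"dp": [0,0,0.04],"rot": [0,0,0],"grip": 0.02},
    {"dp": [0,0,0.02],"rot": [0,0,0],"grip": 0.02},
    {"dp": [-0.01,0.025,0],"rot": [0,0,0],"grip": 0.02},
    {"dp": [-0.02,0.045,0],"rot": [0,0,0],"grip": 0.02},
    {"dp": [-0.02,0.045,0],"rot": [0,0,0],"grip": 0.02},
    {"dp": [-0.02,0.045,0],"rot": [0,0,0],"grip": 0.02},
    {"dp": [-0.02,0.045,0],"rot": [0,0,0],"grip": 0.02},
    {"dp": [-0.02,0.045,0],"rot": [0,0,0],"grip": 0.02},
    {"dp": [-0.02,0.045,0],"rot": [0,0,0],"grip": 0.02},
    {"dp": [-0.02,0.045,0],"rot": [0,0,0],"grip": 0.02},
    {"dp": [-0.01,0.02,0],"rot": [0,0,0],"grip": 0.02},
    {"dp": [0,0,0],"rot": [0,0,0],"grip": 0.02},
    {"dp": [0,0,0],"rot": [0,0,0],"grip": 0.02},
  ],
)

```text
clock: 27.9
tcp_pos: [0.4821, 0.3393, 0.3158]
orientation: [2.679, 1.629, 0.014]
contact_force: [0.3, -0.3, -1.9]
grip_width: 0.0262
```

```bash
python3 s.py
```

```text
t 27.9 tcp [0.4821 0.3393 0.3158] tip [0.4829 0.3392 0.2448] F [ 0.3 -0.3 -1.9] M [-0.03 -0.02  0.06] w 0.0262
tool z [ 0.0108 -0.001  -0.9999] jaw deg 62.6 tip r mm 337.0 ang 110.86
```

Request:
send_rows(
  motion=[
    {"dp": [-0.003,0.03,0],"rot": [0,0.0108,0],"grip": 0.02},
    {"dp": [0,0,-0.04],"rot": [0,0,0],"grip": 0.02},
    {"dp": [0,0,-0.05],"rot": [0,0,0],"grip": 0.02},
    {"dp": [0,0,-0.04],"rot": [0,0,0],"grip": 0.02},
    {"dp": [0,0,0],"rot": [0,0,0],"grip": 0.02},
  ],
)

```text
clock: 28.52
tcp_pos: [0.4861, 0.3608, 0.1854]
orientation: [2.691, 1.61, 0.005]
contact_force: [0.3, -0.3, -2.2]
grip_width: 0.0266
```

```bash
python3 s.py; python3 - <<'E'
from h import *
p=get_obs()['tcp_pos']
for n in('side','scene'):
    f=grab(n);im=f['img'].astype(int);r,g,b=im[...,0],im[...,1],im[...,2]
    q=proj(f,[[.4793,.3700,.07],p-[0,0,.073]]);print(n,q.round(1).tolist());x,y=q[0].round().astype(int)
    m=(r-g>50)&(r-b>50)&(g<90);m[:y-9]=0;m[y+10:]=0;m[:,:x-12]=0;m[:,x+13:]=0
    ys,xs=np.nonzero(m);print(len(xs),xs.min(),xs.max(),ys.min(),ys.max())
    if len(xs)>5:
        h=cv2.convexHull(np.stack([xs,ys],1).astype(np.float32))
        e=cv2.fitEllipse(h) if len(h)>=5 else None
        print(e, back(f,((xs.min()+xs.max())/2,(ys.min()+ys.max())/2),.07), back(f,e[0],.07) if e else '')
E
```

```text
t 28.525 tcp [0.4861 0.3608 0.1854] tip [0.4865 0.3605 0.1144] F [ 0.3 -0.3 -2.2] M [ 0.01  0.09 -0.01] w 0.0266
tool z [ 0.0054 -0.0034 -1.    ] jaw deg 61.8 tip r mm 355.8 ang 109.1
side [[280.2, 306.0], [278.3, 291.6]]
33 274 286 302 311
((279.9600524902344, 306.33331298828125), (9.719728469848633, 12.500346183776855), 87.90216827392578) [0.47971239 0.37159508 0.07      ] [0.47988255 0.3710664  0.07      ]
scene [[332.7, 176.1], [333.6, 167.0]]
15 328 337 174 179
((332.4339904785156, 176.1367645263672), (5.6091203689575195, 9.610933303833008), 92.26466369628906) [0.48027943 0.36766071 0.07      ] [0.47884538 0.3691237  0.07      ]
```

Request:
send_rows(
  motion=[
    {"dp": [-0.007,0.0092,0],"rot": [0.0034,0.0054,0],"grip": 0.02},
    {"dp": [0,0,-0.01],"rot": [0,0,0],"grip": 0.02},
    {"dp": [0,0,0],"rot": [0,0,0],"grip": 0.02},
  ],
)

```text
clock: 29.0
tcp_pos: [0.4827, 0.3749, 0.1838]
orientation: [-2.694, -1.61, -0.024]
contact_force: [0.3, -0.2, -2.5]
grip_width: 0.0263
```

```bash
python3 s.py
```

```text
t 29.0 tcp [0.4827 0.3749 0.1838] tip [0.4835 0.3756 0.1128] F [ 0.3 -0.2 -2.5] M [-0.03 -0.02 -0.03] w 0.0263
tool z [ 0.0114  0.0105 -0.9999] jaw deg 61.7 tip r mm 371.1 ang 108.77
```

Request:
send_rows(
  motion=[
    {"dp": [-0.0034,-0.0049,0],"rot": [-0.01,0.011,0],"grip": 0.02},
    {"dp": [0,0,-0.01],"rot": [0,0,0],"grip": 0.02},
    {"dp": [0,0,0],"rot": [0,0,0],"grip": 0.02},
  ],
)

```text
clock: 29.38
tcp_pos: [0.4792, 0.3696, 0.1735]
orientation: [2.696, 1.612, 0.0]
contact_force: [-1.1, -0.7, -2.8]
grip_width: 0.0262
```

```bash
python3 s.py
```

```text
t 29.375 tcp [0.4792 0.3696 0.1735] tip [0.4792 0.3696 0.1025] F [-1.1 -0.7 -2.8] M [-0.03  0.   -0.01] w 0.0262
tool z [ 2.e-04 -1.e-04 -1.e+00] jaw deg 61.7 tip r mm 366.8 ang 109.71
```

Aligned over the socket. Lowering with a check partway.

Request:
send_rows(
  motion=[
    {"dp": [0,0,-0.012],"rot": [0,0,0],"grip": 0.02},
    {"dp": [0,0,-0.012],"rot": [0,0,0],"grip": 0.02},
    {"dp": [0,0,-0.01],"rot": [0,0,0],"grip": 0.02},
    {"dp": [0,0,-0.008],"rot": [0,0,0],"grip": 0.02},
    {"dp": [0,0,0],"rot": [0,0,0],"grip": 0.02},
  ],
)

```text
clock: 30.0
tcp_pos: [0.4787, 0.3691, 0.1274]
orientation: [2.696, 1.612, -0.003]
contact_force: [-0.0, -0.7, -2.0]
grip_width: 0.0261
```

```bash
python3 s.py
```

```text
t 30.0 tcp [0.4787 0.3691 0.1274] tip [0.4786 0.369  0.0564] F [-0.  -0.7 -2. ] M [-0.01 -0.04  0.02] w 0.0261
tool z [-0.0014 -0.0012 -1.    ] jaw deg 61.7 tip r mm 366.4 ang 109.82
```

Request:
send_rows(
  motion=[
    {"dp": [0.0006,0.0009,-0.012],"rot": [0,0,0],"grip": 0.02},
    {"dp": [0,0,-0.012],"rot": [0,0,0],"grip": 0.02},
    {"dp": [0,0,-0.01],"rot": [0,0,0],"grip": 0.02},
    {"dp": [0,0,-0.005],"rot": [0,0,0],"grip": 0.02},
    {"dp": [0,0,0],"rot": [0,0,0],"grip": 0.02},
  ],
)

```text
clock: 30.62
tcp_pos: [0.4796, 0.3703, 0.0858]
orientation: [2.696, 1.612, -0.002]
contact_force: [0.9, 0.1, -1.9]
grip_width: 0.0259
```

```bash
python3 s.py
```

```text
t 30.625 tcp [0.4796 0.3703 0.0858] tip [0.4795 0.3703 0.0148] F [ 0.9  0.1 -1.9] M [0.02 0.   0.01] w 0.0259
tool z [-1.e-03 -8.e-04 -1.e+00] jaw deg 61.7 tip r mm 367.3 ang 109.63
```

Request:
send_rows(
  motion=[
    {"dp": [0,0,-0.004],"rot": [0,0,0],"grip": 0.02},
    {"dp": [0,0,-0.0015],"rot": [0,0,0],"grip": 0.02},
    {"dp": [0,0,-0.001],"rot": [0,0,0],"grip": 0.02},
    {"dp": [0,0,0],"rot": [0,0,0],"grip": 0.02},
  ],
)

```text
clock: 31.12
tcp_pos: [0.4801, 0.3708, 0.0798]
orientation: [-2.697, -1.612, -0.001]
contact_force: [-0.1, -0.1, -2.3]
grip_width: 0.0263
```

```bash
python3 s.py
```

```text
t 31.125 tcp [0.4801 0.3708 0.0798] tip [0.4802 0.3708 0.0088] F [-0.1 -0.1 -2.3] M [0.03 0.   0.04] w 0.0263
tool z [ 3.e-04  3.e-04 -1.e+00] jaw deg 61.7 tip r mm 367.6 ang 109.51
```

Request:
send_rows(
  motion=[
    {"dp": [-0.0005,-0.0005,-0.001],"rot": [0,0,0],"grip": 0.02},
    {"dp": [0,0,-0.001],"rot": [0,0,0],"grip": 0.02},
  ],
)

```text
clock: 31.38
tcp_pos: [0.4798, 0.3704, 0.0787]
orientation: [2.697, 1.612, 0.002]
contact_force: [-3.5, -3.4, 9.3]
grip_width: 0.0266
```

```bash
python3 s.py
```

```text
t 31.375 tcp [0.4798 0.3704 0.0787] tip [0.4798 0.3704 0.0077] F [-3.5 -3.4  9.3] M [-0.61  0.7   0.04] w 0.0266
tool z [ 9.e-04  5.e-04 -1.e+00] jaw deg 61.7 tip r mm 367.4 ang 109.57
```

Seated (9 N up at the expected height). I'll release, rise clear and check numerically.

Request:
send_rows(
  motion=[
    {"dp": [0,0,0],"rot": [0,0,0],"grip": 0.04},
    {"dp": [0,0,0],"rot": [0,0,0],"grip": 0.055},
    {"dp": [0,0,0],"rot": [0,0,0],"grip": 0.06},
    {"dp": [0,0,0.015],"rot": [0,0,0],"grip": 0.06},
    {"dp": [0,0,0.04],"rot": [0,0,0],"grip": 0.06},
    {"dp": [0,0,0.05],"rot": [0,0,0],"grip": 0.06},
    {"dp": [0,0,0.05],"rot": [0,0,0],"grip": 0.06},
    {"dp": [0,0,0],"rot": [0,0,0],"grip": 0.06},
    {"dp": [0,0,0],"rot": [0,0,0],"grip": 0.06},
  ],
)

```text
clock: 32.5
tcp_pos: [0.4798, 0.371, 0.2436]
orientation: [-2.695, -1.612, -0.009]
contact_force: [-0.2, -0.0, 0.2]
grip_width: 0.0603
```

```bash
python3 s.py; python3 - <<'E'
from h import *
for n in('side','scene','wrist'):
    f=grab(n,'z_%s.png'%n);im=f['img'].astype(int);r,g,b=im[...,0],im[...,1],im[...,2]
    m=((r>110)&(g<60)&(b<60)).astype(np.uint8);k,_,st,c=cv2.connectedComponentsWithStats(m)
    print(n,'expect drift top',proj(f,[.4793,.37,.11]).round(1),'pin',proj(f,[.5538,.074,.152]).round(1))
    for i in range(1,k):
        if st[i,4]>12: print(' red',st[i],c[i].round(1))
    if n!='wrist':
        m=((r>150)&(g>110)&(b<110)&(r-b>80)).astype(np.uint8);x,y=proj(f,[.5538,.074,.152])[0].round().astype(int)
        ys,xs=np.nonzero(m[y-8:y+9,x-8:x+9]);print(' brass',len(xs),(xs.mean()+x-8,ys.mean()+y-8) if len(xs) else '')
E
```

```text
t 32.5 tcp [0.4798 0.371  0.2436] tip [0.4801 0.3713 0.1726] F [-0.2 -0.   0.2] M [ 0.01 -0.   -0.03] w 0.0603
tool z [ 0.0042  0.0039 -1.    ] jaw deg 61.8 tip r mm 368.1 ang 109.49
side expect drift top [[280.6 295.3]] pin [[268.3 206.2]]
 red [ 163    0  211   92 8934] [233.3  32.2]
 red [ 475    0   85  116 7407] [525.4  50.2]
 red [242  82   9  11  98] [246.   86.9]
 red [261  83  37  12 288] [274.8  88.2]
 red [348  90  91  17 940] [393.9  97.8]
 red [483  99  11  12  46] [488.9 102.4]
 red [318 234   6   4  16] [319.9 235.9]
 red [177 258  22   8  36] [187.1 259.9]
 red [194 261  11  15 113] [198.7 267.8]
 red [275 293  11  18 128] [279.6 300.7]
 red [442 396  30  15 116] [455.  401.7]
 red [432 406  19  14 113] [440.8 413.4]
 red [452 409  10  11  25] [456.5 414.1]
 brass 0 
scene expect drift top [[333.7 165.6]] pin [[286.6 208. ]]
 red [330 164   8  15 106] [333.6 171. ]
 red [383 174  28  17 131] [391.  182.4]
 brass 27 (np.float64(286.77777777777777), np.float64(207.59259259259258))
wrist expect drift top [[278.1 195.1]] pin [[ 50.7 407.8]]
 red [261 171  32  40 811] [276.9 192.8]
 red [  0 232  21  20 258] [  9.6 241.6]
```

```bash
python3 -c "
from bench import hand_in
print(hand_in())"
```

```text
the job is handed in; nothing more can be done
None
```

The job is done and handed in at about 32.5 s of the 72 s allowed; no verdict was reported.

- **Drift in:** I lined the platen up with the nearer, counter-clockwise hole of the drive plate, about 12 mm away. The drift's tip dragged the platen across until it dropped in. I then lowered the drift until its shoulder sat on the platen at the expected height, with about 20 N of push at the end.
- **Pin:** With the drift still in, the pin entered without resistance. After release, the pictures from two cameras showed its head flush and the drift seated.
- **Drift back:** I drew the drift and stood it in its red-ringed socket. It seated with about 9 N at the expected height, and I released it and rose clear.

**Last checks:** These were by pixel values only, as all 12 picture views were used. In both fixed cameras the drift's top is where it was at the start. The scene camera shows brass at the pin hole. The side camera's brass check found no brass pixels there. I think that comes from its colour threshold, but I did not confirm it. The gripper force reads zero. I made no separate check on the bottle, tray, specimens or look-alikes; the arm kept well clear of them.

**Corrections on the way:** The first grasp of the drift was a few mm off centre, so I released it in the stand, re-centred and gripped again. Several long moves ended short or slightly tilted and were corrected before any contact.

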